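# Lock the medicines away in the child-safe chest

### The arm

A 6-joint arm with a two-finger parallel gripper is mounted at the origin on the work surface. World frame = base frame: x ahead of the robot, y to its left, z up, the work surface at z = 0. Lengths are in m, angles in rad, forces in N, time in s.
With the tool pointing down it reaches from about 0.425 to 0.95 m from the base axis. Payload 14.7 kg.
Tool frame: the origin (TCP) lies on the centre line of the jaws, within the pads' length; the fingertips stand 22 mm ahead of it and the grasp point (between the pads) lies 3 mm ahead of it (r.tip_extent is the distance from the TCP to the fingertips, in m); z points along the fingers, y is the line along which they close (so a half turn about z gives the same grasp; the last joint's range is limited). The gripper opens to 85 mm and grips with 20 to 120 N. Pads are 22 mm wide; open, the fingers measure 114 mm over their backs; the gripper's body (76 mm by 85 mm) begins 54 mm behind the grasp point. The pads swing forward as they close: fully open they stand 13 mm farther back than shut.
Start: joints at [-1.337, 0.48, 1.596, -0, 1.065, -0.047], TCP at [0.18, -0.625, 0.224] pointing down, gripper open.
Joint ranges: [-2.75, 2.75], [-0.82, 2.05], [0.23, 2.67], [-1.56, 4.7], [0.09, 2.69], [-2.92, 2.92]. Speed limits (rad/s): [1.89, 1.89, 2.39, 3.01, 3.01, 3.01].

### API

Orientations are given as a unit quaternion [w, x, y, z].
In Python, from workcell import sense, eyes, r gives the robot as it stands.
- The arm moves only by the tool move_arm, never from a script. Its argument "steps" is a list of rows, each an object of numbers: "dx", "dy", "dz": the shift along the tool's x, y, z in cm; "rx", "ry", "rz": the turn, a rotation vector about the tool's x, y, z in rad; "gripper": the finger opening in cm, from 0 to 8.54. A call has exactly 8 rows; each row is the pose to reach, as a shift and turn from the pose commanded when the call began, along the tool's axes at that moment; what a row does not reach only later rows make up. A row lasts 1/12 s, in which the tool goes at most 41.7 mm and 7.16 degrees, less where a joint would pass 70% of its speed; a pose out of reach is approached as far as the arm can. A call with a gripper value outside its range is refused whole. The fingers move at their own pace and stop on an object; the grip force is fixed at half the most. Time passes only in rows, so rows that repeat a pose let the fingers close, or fill a call up. It gives the time, the measured TCP pose, the force, the opening and the grip force at its end, in the units of the state.
- sense(): the state, without advancing time (a new reading comes with each control period).
- eyes.grab_frame(name): name is "side" or "top"; returns a dict with "frame" (384x512x3 uint8, red, green, blue), "range_z" (384x512 float32, m along the optical axis (not along the pixel's ray), 0 where there is no reading), "fx", "fy", "cx", "cy" (pixels), "R" (3x3) and "t" (3): a world point X has camera coordinates R X + t. Camera axes: x right, y down, z forward; pixel columns grow to the right and rows downward; lengths in m; the calibration is good to about 2 mm. A picture is of the moment at which its call begins.
- r.close_job(): hands the job in; it is judged then, once.
Trained networks look in a picture, given as the dict that the camera call returned (one of the last four; its "shot" number tells which), for a name from the list of things; names that differ only in an ending like _2 or _b are one class to them, and where a whole thing is asked for, a point or a joint stands for the part that bears it (a point fixed in the world has none). Each returns a list of dicts, best first, with "score" (0 to 1); they miss things now and then, are a little off and sometimes report something else, mostly with a low value. They report only what shows in the picture. A call takes as long as a camera call.
- eyes.find_in(picture, name): "centre" ([x, y, z] in m, in world coordinates, good to about 4 mm: the middle of the surface that is visible of it).
- eyes.trace(picture, name): "region" (384x512 bool, what is visible of it).
The state is a dict: "t": time; "q": joint angles; "dq": joint speeds; "joint_efforts": joint torques, N m; "eef_pos": TCP position; "tool_rot": TCP orientation; "contact_force": force on the tool from outside, world axes, zero at the start; "moment": the same for the moment, N m; "gripper_width": opening from 0.0 (shut) to 1.0 (fully open); "finger_force": force on a finger pad.
Only numpy, scipy, OpenCV 4.12 (cv2) and the standard library are available. Lean on these libraries where they do the work, as an engineer would, in place of code of your own. Each camera call takes 0.05 s, during which the arm holds its last target. There are 200 camera calls.

### The job

Put the medicines and dishwasher tablets out of a child's reach: slide the red shutter of the chest's lock fully open, press the yellow hook down through the gap to free the oak flap door and swing that wide open, past upright. Then stand every amber jar and every blue carton on the counter upright on the floor of the chest, shut the flap until the hook has snapped over it, and slide the shutter fully back over the gap. Leave the other kitchen things alone.

Things in the scene. Friction and masses are not known exactly. Their poses are not given: they have to be found in the camera images.
- chest: fixed white open-topped box 280 (x) x 190 (y) x 72 mm high, walls and floor 6 mm; origin at its underside's centre. Oak flap door on top, hinged on the +y rim. Outside its -y wall, at x -2..140, y -192..-95 mm, a grey lock deck (top z 72 mm) has a gap 48 (x) x 38 (y) mm centred at x 36, y -158 mm, over the hook's pad
- flap (a joint): angle of the oak flap door (280 x 190 x 6 mm, 0.35 kg), rad: 0 shut, 1.85 wide open (stop). Once freed a spring lifts it to about 0.6 to 0.7 rad; from there on it stays where it is left. Shut and latched it reads up to about 0.015. Shutting needs a push of some 5 to 10 N at the end until the hook snaps over its edge
- flap_handle (a point): middle of the flap's handle, a round steel bar 12 mm thick, 100 mm long, along the chest's x, in the flap's plane, 42 mm beyond its free edge with clear space between; shut, at chest (-70, -137, 75.5) mm. Moves up and towards the chest's +y on a circle of 232 mm radius about the hinge axis as the flap opens
- flap_hinge (a point): point on the hinge axis of the flap in line with the handle's middle: chest (-70, 95, 75.5) mm (reads up to 3 mm off the axis as the flap turns); axis along the chest's x
- hook (a joint): angle of the yellow sprung hook, rad: 0 at rest with its barb over the flap's edge, stop at 0.16 when its pad is pressed about 11 mm down; the flap is free from about 0.1 (7 mm). 3 N starts it, about 8 N presses it fully; springs back
- hook_pad (a point): middle of the top of the hook's yellow press pad, 40 (x) x 32 (y) mm, in the gap, 16 mm below the deck top; pressed straight down. The hook's yellow barb, 36 mm wide, stands up to 25 mm above the flap's edge beside the gap
- shutter (a joint): position of the red shutter on the lock deck, m: 0 = gap fully covered (stop), 0.060 = gap fully open (stop); slides along the chest's +x axis to open; friction about 2 N, stays where it is left
- shutter_grip (a point): middle of the top face of the red shutter's upright grip, 26 (x) x 20 (y) mm, 28 mm high; its top stands 32.5 mm over the deck; with the gap covered it is at chest (48, -158, 104.5) mm, and its x grows with the joint. Its foot is a flat plate 62 x 52 x 4 mm
- jar0: squat amber medicine jar with white cap and paper label, upright cylinder 50 mm diameter (cap 47 mm, from 44 mm up), 54 mm tall with its cap; origin at the centre of its underside, z up its axis; about 110 g, bottom-heavy. May be absent (None)
- jar1: squat amber medicine jar with white cap and paper label, upright cylinder 50 mm diameter (cap 47 mm, from 44 mm up), 54 mm tall with its cap; origin at the centre of its underside, z up its axis; about 110 g, bottom-heavy. May be absent (None)
- jar2: squat amber medicine jar with white cap and paper label, upright cylinder 50 mm diameter (cap 47 mm, from 44 mm up), 54 mm tall with its cap; origin at the centre of its underside, z up its axis; about 110 g, bottom-heavy. May be absent (None)
- carton0: blue carton of dishwasher tablets with a white band, 60 (x) x 44 (y) x 54 (z) mm; origin at the centre of its underside; about 140 g, bottom-heavy. May be absent (None)
- carton1: blue carton of dishwasher tablets with a white band, 60 (x) x 44 (y) x 54 (z) mm; origin at the centre of its underside; about 140 g, bottom-heavy. May be absent (None)
- pepper_mill: dark wooden pepper mill, 48 mm wide, 120 mm tall, among the medicines; not part of the job; origin at its underside's centre
- egg_cup: blue egg cup, 48 mm wide, 55 mm tall, among the medicines; not part of the job; origin at its underside's centre
- mug: white mug, 80 mm wide, 90 mm tall; not part of the job; origin at its underside's centre
- sugar_jar: green glass jar with steel lid, 74 mm wide, 120 mm tall; not part of the job; origin at its underside's centre
- salt_shaker: white salt shaker with steel top, 40 mm wide, 60 mm tall, left of the chest; not part of the job; origin at its underside's centre

How it is judged:
By the outcome, as a careful person would: the job done as asked, in the order asked, and still so for the second after the job is handed in, with the robot touching nothing.
Of jar0, jar1, jar2, carton0, carton1 only 2 to 4 are there at a start; the rules pass over those that are not, and their reading is None.
At some moment in a run one of jar0, jar1, jar2, carton0, carton1 may be knocked a few centimetres aside while the robot is not near it.
It also fails if it takes over 210 s, if anything falls off the work surface, if the arm or the gripper's body presses on something with over 40 N, if the wrist force passes 120 N, or if a joint passes its speed limit or range.

## Working session

There is one attempt and no reset: what is moved stays moved. The work goes in short steps, Python scripts to look and compute and a tool call to move; the robot and the scene stay as the last step left them, time stands still between calls to the robot, and variables do not carry over. Pictures are saved under pics/ and viewed, at most 14 in all, crops included, and the job is handed in when it is done.

Besides the shell and the picture viewer there is one more tool, called after "Request:" as name(argument=value, ...), one argument or row to a line, values as JSON. move_arm: Moves the arm, as the interface text tells. Its arguments: {"type":"object","properties":{"steps":{"type":"array","items":{"type":"object","properties":{"dx":{"type":"number"},"dy":{"type":"number"},"dz":{"type":"number"},"rx":{"type":"number"},"ry":{"type":"number"},"rz":{"type":"number"},"gripper":{"type":"number"}}}}},"required":["steps"]}

```bash
mkdir -p pics; ls
cat > h.py <<'E'
from workcell import sense, eyes, r
import numpy as np, cv2
def shot(cam,name=None):
    p=eyes.grab_frame(cam)
    if name: cv2.imwrite(f'pics/{name}.png',cv2.cvtColor(p['frame'],cv2.COLOR_RGB2BGR))
    return p
def cloud(p,m):
    v,u=np.nonzero(m&(p['range_z']>0)); z=p['range_z'][v,u]
    c=np.stack([(u-p['cx'])/p['fx']*z,(v-p['cy'])/p['fy']*z,z],1)
    return (c-p['t'])@p['R']
def proj(p,X):
    c=p['R']@np.array(X)+p['t']; return c[0]/c[2]*p['fx']+p['cx'],c[1]/c[2]*p['fy']+p['cy']
E
python3 - <<'E'
from h import *
np.set_printoptions(precision=4,suppress=True)
s=sense(); print(s['t'],s['eef_pos'],s['tool_rot'],r.tip_extent)
for cam in('top','side'):
    p=shot(cam,cam+'0')
    print(cam,p['R'].round(3).tolist(),p['t'])
    for n in['jar0','carton0','pepper_mill','egg_cup','mug','sugar_jar','salt_shaker','shutter_grip','hook_pad','flap_handle','chest','flap']:
        print(n,[(np.round(d['centre'],3).tolist(),round(d['score'],2)) for d in eyes.find_in(p,n)])
    m=eyes.trace(p,'shutter')
    if m: 
        for n in('shutter','flap'):
            for d in eyes.trace(p,n)[:1]:
                X=cloud(p,d['region']); print(n,np.percentile(X,[2,50,98],axis=0), cv2.minAreaRect(X[:,:2].astype('f4')*1000))
E
```

```text
pics
0.0 [ 0.1801 -0.6241  0.2239] [-0.0006  0.9902  0.1399 -0.0001] 0.022
top [[-0.028, -0.999, -0.02], [-0.981, 0.031, -0.191], [0.192, 0.014, -0.981]] [0.0479 0.5795 1.0787]
jar0 [([0.572, -0.414, 0.056], 0.72), ([0.555, -0.286, 0.051], 0.54), ([0.596, 0.008, 0.075], 0.25)]
carton0 []
pepper_mill [([0.445, -0.408, 0.081], 0.82)]
egg_cup [([0.561, -0.169, 0.036], 0.78)]
mug [([0.718, -0.35, 0.052], 0.87), ([0.562, 0.171, 0.084], 0.43)]
sugar_jar [([0.752, -0.099, 0.123], 0.67)]
salt_shaker [([0.407, 0.438, 0.062], 0.62)]
shutter_grip [([0.595, 0.009, 0.076], 0.76)]
hook_pad [([0.556, 0.17, 0.076], 0.31)]
flap_handle [([0.557, 0.171, 0.076], 0.89), ([0.75, -0.098, 0.121], 0.18)]
chest [([0.577, 0.146, 0.079], 0.67)]
flap [([0.559, 0.173, 0.084], 0.95)]
shutter [[ 0.56   -0.019   0.0718]
 [ 0.5892  0.0057  0.0769]
 [ 0.619   0.0325  0.1067]] ((590.035400390625, 5.844095230102539), (55.00313186645508, 62.04008865356445), 81.4142837524414)
flap [[0.4357 0.0499 0.074 ]
 [0.5618 0.1692 0.0797]
 [0.7068 0.2736 0.0845]] ((581.7736206054688, 163.424560546875), (267.02557373046875, 307.66198
[... 412 characters left out ...]
.75, -0.078, 0.084], 0.57)]
salt_shaker [([0.403, 0.457, 0.054], 0.78), ([0.557, 0.18, 0.082], 0.37)]
shutter_grip [([0.589, 0.013, 0.075], 0.8)]
hook_pad [([0.588, 0.072, 0.094], 0.44)]
flap_handle [([0.561, 0.181, 0.078], 0.83)]
chest [([0.568, 0.185, 0.078], 0.9)]
flap [([0.558, 0.18, 0.08], 0.94), ([0.754, -0.076, 0.086], 0.69)]
shutter [[ 0.559  -0.0151  0.0737]
 [ 0.5892  0.0115  0.0788]
 [ 0.6193  0.0302  0.107 ]] ((589.8369750976562, 7.921369552612305), (51.83749008178711, 64.0487060546875), 87.42195129394531)
flap [[0.4334 0.0477 0.074 ]
 [0.5579 0.1781 0.0807]
 [0.7052 0.2759 0.0854]] ((587.812744140625, 119.73663330078125), (303.877685546875, 329.5260009765625), 82.65785217285156)
```

View pics/top0.png

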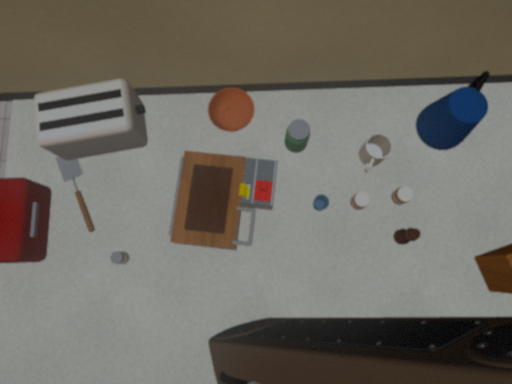

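View pics/side0.png

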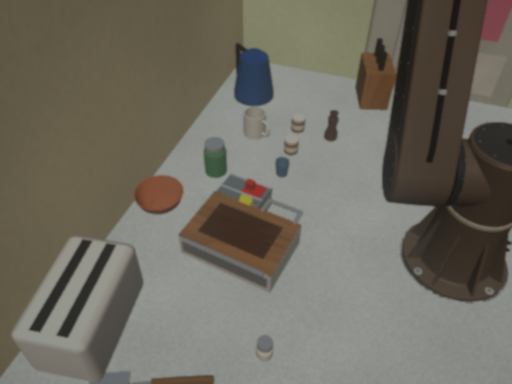

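The pictures show the chest at about (213,200), shutter (263,190), yellow hook (244,190), and handle (244,227). There are two jars at (361,200) and (404,194), with the egg cup (321,202) and mill (406,236) nearby. No cartons are visible. Next I need the chest's yaw.

Run:
```python
from h import *
np.set_printoptions(precision=4,suppress=True)
for cam in('top','side'):
    p=shot(cam)
    d=eyes.trace(p,'flap')[0]; m=d['region'].astype('u1'); print(m.sum())
    m=cv2.morphologyEx(cv2.morphologyEx(m,cv2.MORPH_CLOSE,np.ones((5,5))),cv2.MORPH_OPEN,np.ones((17,17)))
    X=cloud(p,m>0); X=X[(X[:,2]>.07)&(X[:,2]<.088)]
    print(cam,len(X),cv2.minAreaRect(X[:,:2].astype('f4')*1000), X[:,2].mean())
    for n in('jar0','carton0','jar1'):
        for d in eyes.trace(p,n):
            X=cloud(p,d['region']); print(n,d['score'],len(X),np.percentile(X,[2,50,98],axis=0).tolist()); 
            T=X[X[:,2]>X[:,2].max()-.008]; print('  top mid',T.mean(0), (T.max(0)+T.min(0))/2)
```

```text
6513
top 6046 ((573.1075439453125, 172.06756591796875), (202.16067504882812, 281.56280517578125), 82.4552993774414) 0.07968892100533657
jar0 0.67 256 [[0.549039540041638, -0.439109994061585, 0.009340504514041548], [0.5688722559499966, -0.41208183854124664, 0.052617742827685485], [0.5908023435323247, -0.39725961383090436, 0.058683583300316186]]
  top mid [ 0.5719 -0.4177  0.0557] [ 0.571  -0.4192  0.0576]
jar0 0.5 277 [[0.5362333414917216, -0.31387266840882905, 0.005522619055646583], [0.5573128648025032, -0.2868043504395261, 0.05327757091982083], [0.5813505737540067, -0.2674331411879437, 0.05846003877655123]]
  top mid [ 0.5599 -0.2911  0.0547] [ 0.5598 -0.2917  0.0555]
carton0 0.67 6374 [[0.434686892571864, 0.046729093886276565, 0.07448117867171879], [0.5600391315518929, 0.16695431149648876, 0.07974312509664998], [0.7060149466972631, 0.27180022232587825, 0.0844936119316049]]
  top mid [0.5548 0.1381 0.0829] [0.5689 0.1546 0.0855]
jar1 0.67 256 [[0.549039540041638, -0.439109994061585, 0.009340504514041548], [0.5688722559499966, -0.41208183854124664, 0.052617742827685485], [0.590802343
[... 357 characters left out ...]
7] [ 0.5598 -0.2917  0.0555]
6270
side 5783 ((570.1079711914062, 165.67027282714844), (216.5313262939453, 281.4272766113281), 82.28974151611328) 0.08057149081306249
jar0 0.33 9023 [[0.42710595117565253, -0.016893911650034295, 0.0027658085404735407], [0.5662286166166923, 0.17962715978635513, 0.07953406592929232], [0.7081557458140864, 0.2787584027690023, 0.08736124632300672]]
  top mid [0.5992 0.0124 0.1053] [0.5946 0.0307 0.1058]
jar1 0.33 9023 [[0.42710595117565253, -0.016893911650034295, 0.0027658085404735407], [0.5662286166166923, 0.17962715978635513, 0.07953406592929232], [0.7081557458140864, 0.2787584027690023, 0.08736124632300672]]
  top mid [0.5992 0.0124 0.1053] [0.5946 0.0307 0.1058]
```

Request:
move_arm(
  steps=[
    {"dx": 4,"dy": -3,"rz": 0.1,"gripper": 4.5},
    {"dx": 8,"dy": -6,"rz": 0.2,"gripper": 4.5},
    {"dx": 11,"dy": -9,"rz": 0.3,"gripper": 4.5},
    {"dx": 14,"dy": -12,"rz": 0.41,"gripper": 4.5},
    {"dx": 17,"dy": -15,"rz": 0.41,"gripper": 4.5},
    {"dx": 20,"dy": -17.5,"rz": 0.41,"gripper": 4.5},
    {"dx": 23,"dy": -20,"rz": 0.41,"gripper": 4.5},
    {"dx": 26,"dy": -22.5,"rz": 0.41,"gripper": 4.5},
  ],
)

```text
invalid input
```

```bash
cat >> h.py <<'E'
CH=np.array([.573,.178,0]); YAW=-.132
def goto(x,y,z,yaw=YAW):
    """cm along the tool's axes to chest (x,y), height z (mm, world)"""
    from scipy.spatial.transform import Rotation as Ro
    c,s=np.cos(YAW),np.sin(YAW); Rc=np.array([[c,-s,0],[s,c,0],[0,0,1]])
    st=sense(); q=st['tool_rot']; Rt=Ro.from_quat([q[1],q[2],q[3],q[0]]).as_matrix()
    p=np.array(st['eef_pos']); ch=Rc.T@(p-CH)
    D=Rt.T@(CH+Rc@np.array([x,y,z])/1000-p)*100
    Rg=Rc@np.diag([1.,-1,-1])
    print('t',round(st['t'],2),'chest mm',(ch*1000).round(1),'move cm',D.round(2),'turn',Ro.from_matrix(Rt.T@Rg).as_rotvec().round(3),'F',np.round(st['contact_force'],1),'w',round(st['gripper_width']*85.4,1),'ff',np.round(st['finger_force'],1))
E
python3 -c "
from h import *
goto(48,-158,170);goto(48,-158,104)"
```

```text
t 2.1 chest mm [-283.8 -847.3  224.5] move cm [ 58.04 -49.83   5.45] turn [ 0.    -0.     0.413] F [-0.   0.6 -0.5] w 85.6 ff 0.0
t 2.1 chest mm [-283.8 -847.3  224.5] move cm [ 58.04 -49.83  12.05] turn [ 0.    -0.     0.413] F [-0.   0.6 -0.5] w 85.6 ff 0.0
```

Request:
move_arm(
  steps=[
    {"dx": 3,"dy": -3,"dz": 0,"rx": 0,"ry": 0,"rz": 0.1,"gripper": 4.5},
    {"dx": 6,"dy": -5,"dz": 0,"rx": 0,"ry": 0,"rz": 0.2,"gripper": 4.5},
    {"dx": 9,"dy": -8,"dz": 0,"rx": 0,"ry": 0,"rz": 0.3,"gripper": 4.5},
    {"dx": 12,"dy": -10,"dz": 0,"rx": 0,"ry": 0,"rz": 0.41,"gripper": 4.5},
    {"dx": 15,"dy": -13,"dz": 0,"rx": 0,"ry": 0,"rz": 0.41,"gripper": 4.5},
    {"dx": 18,"dy": -15.5,"dz": 0,"rx": 0,"ry": 0,"rz": 0.41,"gripper": 4.5},
    {"dx": 21,"dy": -18,"dz": 0,"rx": 0,"ry": 0,"rz": 0.41,"gripper": 4.5},
    {"dx": 24,"dy": -20.5,"dz": 0,"rx": 0,"ry": 0,"rz": 0.41,"gripper": 4.5},
  ],
)

```text
t: 2.77
eef_pos: [0.3546, -0.3594, 0.2247]
tool_rot: [0.0, 0.998, -0.065, 0.0]
contact_force: [0.8, -0.3, 0.3]
gripper_width: 0.524
finger_force: 0.0
```

```bash
python3 -c "
from h import *
goto(48,-158,170);goto(48,-158,104)"
```

```text
t 2.77 chest mm [-145.7 -561.5  224.7] move cm [ 19.48 -40.3    5.47] turn [ 0.    -0.     0.003] F [ 0.8 -0.3  0.3] w 44.7 ff 0.0
t 2.77 chest mm [-145.7 -561.5  224.7] move cm [ 19.47 -40.3   12.07] turn [ 0.    -0.     0.003] F [ 0.8 -0.3  0.3] w 44.7 ff 0.0
```

Request:
move_arm(
  steps=[
    {"dx": 2,"dy": -3.5,"dz": 0,"rx": 0,"ry": 0,"rz": 0,"gripper": 4.5},
    {"dx": 4,"dy": -7,"dz": 0,"rx": 0,"ry": 0,"rz": 0,"gripper": 4.5},
    {"dx": 6,"dy": -10.5,"dz": 0,"rx": 0,"ry": 0,"rz": 0,"gripper": 4.5},
    {"dx": 8,"dy": -14,"dz": 0,"rx": 0,"ry": 0,"rz": 0,"gripper": 4.5},
    {"dx": 10,"dy": -17.5,"dz": 0,"rx": 0,"ry": 0,"rz": 0,"gripper": 4.5},
    {"dx": 12,"dy": -21,"dz": 0,"rx": 0,"ry": 0,"rz": 0,"gripper": 4.5},
    {"dx": 14,"dy": -24.5,"dz": 0,"rx": 0,"ry": 0,"rz": 0,"gripper": 4.5},
    {"dx": 15.5,"dy": -28,"dz": 0,"rx": 0,"ry": 0,"rz": 0,"gripper": 4.5},
  ],
)

```text
t: 3.43
eef_pos: [0.5453, -0.1015, 0.2247]
tool_rot: [0.0, 0.998, -0.064, 0.0]
contact_force: [0.5, -0.7, -0.1]
gripper_width: 0.524
finger_force: 0.0
```

Request:
move_arm(
  steps=[
    {"dx": 1,"dy": -3,"dz": 0,"rx": 0,"ry": 0,"rz": 0,"gripper": 4.5},
    {"dx": 2,"dy": -6,"dz": 0,"rx": 0,"ry": 0,"rz": 0,"gripper": 4.5},
    {"dx": 3,"dy": -9,"dz": 1,"rx": 0,"ry": 0,"rz": 0,"gripper": 4.5},
    {"dx": 4,"dy": -12,"dz": 3,"rx": 0,"ry": 0,"rz": 0,"gripper": 4.5},
    {"dx": 4,"dy": -12.3,"dz": 5.5,"rx": 0,"ry": 0,"rz": 0,"gripper": 4.5},
    {"dx": 4,"dy": -12.3,"dz": 5.5,"rx": 0,"ry": 0,"rz": 0,"gripper": 4.5},
    {"dx": 4,"dy": -12.3,"dz": 5.5,"rx": 0,"ry": 0,"rz": 0,"gripper": 4.5},
    {"dx": 4,"dy": -12.3,"dz": 5.5,"rx": 0,"ry": 0,"rz": 0,"gripper": 4.5},
  ],
)

```text
t: 4.1
eef_pos: [0.5993, 0.0127, 0.1705]
tool_rot: [0.0, 0.998, -0.065, 0.0]
contact_force: [-0.1, -0.8, 0.4]
gripper_width: 0.527
finger_force: 0.0
```

```bash
python3 -c "
from h import *
goto(48,-158,104)
p=shot('side','side1');print(p['frame'].shape,proj(p,CH+[.027,-.163,.1]))"
```

```text
t 4.1 chest mm [  47.9 -160.4  170.5] move cm [ 0.01 -0.24  6.65] turn [ 0.    -0.     0.002] F [-0.1 -0.8  0.4] w 45.0 ff 0.0
(384, 512, 3) (np.float64(249.27269295774352), np.float64(184.9991353793891))
```

View pics/side1.png

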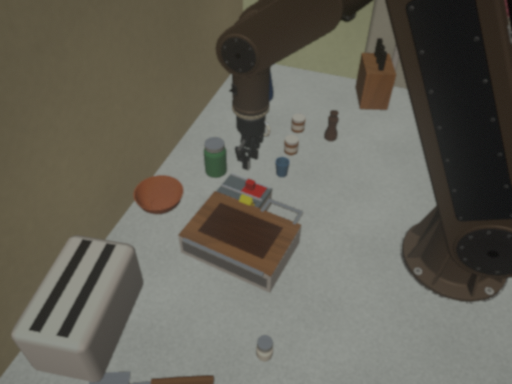

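The side view has the gripper at (248,155), straight above the shutter grip at (250,185), and only two jars on the counter. Next: descend, grip, slide.

Request:
move_arm(
  steps=[
    {"dx": 0,"dy": -0.2,"dz": 2.5,"rx": 0,"ry": 0,"rz": 0,"gripper": 4.5},
    {"dx": 0,"dy": -0.2,"dz": 4.5,"rx": 0,"ry": 0,"rz": 0,"gripper": 4.5},
    {"dx": 0,"dy": -0.2,"dz": 6.4,"rx": 0,"ry": 0,"rz": 0,"gripper": 4.5},
    {"dx": 0,"dy": -0.2,"dz": 6.4,"rx": 0,"ry": 0,"rz": 0,"gripper": 1},
    {"dx": 0,"dy": -0.2,"dz": 6.4,"rx": 0,"ry": 0,"rz": 0,"gripper": 1},
    {"dx": 0,"dy": -0.2,"dz": 6.4,"rx": 0,"ry": 0,"rz": 0,"gripper": 1},
    {"dx": 0,"dy": -0.2,"dz": 6.4,"rx": 0,"ry": 0,"rz": 0,"gripper": 1},
    {"dx": 0,"dy": -0.2,"dz": 6.4,"rx": 0,"ry": 0,"rz": 0,"gripper": 1},
  ],
)

```text
t: 4.82
eef_pos: [0.6003, 0.0153, 0.107]
tool_rot: [-0.0, 0.998, -0.065, 0.001]
contact_force: [0.7, 0.2, 0.6]
gripper_width: 0.115
finger_force: 0.0
```

Request:
move_arm(
  steps=[
    {"dx": 1,"dy": 0,"dz": 0,"rx": 0,"ry": 0,"rz": 0,"gripper": 1},
    {"dx": 2,"dy": 0,"dz": 0,"rx": 0,"ry": 0,"rz": 0,"gripper": 1},
    {"dx": 3,"dy": 0,"dz": 0,"rx": 0,"ry": 0,"rz": 0,"gripper": 1},
    {"dx": 4,"dy": 0,"dz": 0,"rx": 0,"ry": 0,"rz": 0,"gripper": 1},
    {"dx": 5,"dy": 0,"dz": 0,"rx": 0,"ry": 0,"rz": 0,"gripper": 1},
    {"dx": 5.8,"dy": 0,"dz": 0,"rx": 0,"ry": 0,"rz": 0,"gripper": 1},
    {"dx": 6.2,"dy": 0,"dz": 0,"rx": 0,"ry": 0,"rz": 0,"gripper": 1},
    {"dx": 6.2,"dy": 0,"dz": 0,"rx": 0,"ry": 0,"rz": 0,"gripper": 1},
  ],
)

```text
t: 5.48
eef_pos: [0.6619, 0.0073, 0.1052]
tool_rot: [0.0, 0.998, -0.065, 0.0]
contact_force: [0.4, 0.3, 0.0]
gripper_width: 0.114
finger_force: 0.0
```

```bash
python3 -c "
from h import *
goto(36,-158,170)
p=shot('top')
for n in ('shutter_grip','hook_pad'): print(n,eyes.find_in(p,n)[:2])"
```

```text
t 5.48 chest mm [ 110.6 -157.5  105.2] move cm [-7.46  0.03 -6.48] turn [-0.    -0.     0.003] F [0.4 0.3 0. ] w 9.7 ff 0.0
shutter_grip []
hook_pad []
```

Request:
move_arm(
  steps=[
    {"dx": 0,"dy": 0,"dz": -3,"rx": 0,"ry": 0,"rz": 0,"gripper": 4.5},
    {"dx": 0,"dy": 0,"dz": -6,"rx": 0,"ry": 0,"rz": 0,"gripper": 4.5},
    {"dx": 0,"dy": 2,"dz": -9,"rx": 0,"ry": 0,"rz": 0,"gripper": 4.5},
    {"dx": 0,"dy": 6,"dz": -9,"rx": 0,"ry": 0,"rz": 0,"gripper": 4.5},
    {"dx": 0,"dy": 10,"dz": -9,"rx": 0,"ry": 0,"rz": 0,"gripper": 4.5},
    {"dx": 0,"dy": 13,"dz": -9,"rx": 0,"ry": 0,"rz": 0,"gripper": 4.5},
    {"dx": 0,"dy": 13,"dz": -9,"rx": 0,"ry": 0,"rz": 0,"gripper": 4.5},
    {"dx": 0,"dy": 13,"dz": -9,"rx": 0,"ry": 0,"rz": 0,"gripper": 4.5},
  ],
)

```text
t: 6.3
eef_pos: [0.6434, -0.123, 0.1956]
tool_rot: [-0.0, 0.998, -0.066, -0.0]
contact_force: [-0.2, 0.9, -0.6]
gripper_width: 0.528
finger_force: 0.0
```

Run:
```python
from h import *
goto(48,-158,170)
c,s=np.cos(YAW),np.sin(YAW); Rc=np.array([[c,-s,0],[s,c,0],[0,0,1]])
for cam in('top','side'):
    p=shot(cam)
    u,v=map(int,proj(p,CH+Rc@[.03,-.13,.08]))
    im=cv2.cvtColor(p['frame'],cv2.COLOR_RGB2BGR)[v-38:v+38,u-50:u+50]
    cv2.imwrite(f'pics/{cam}2.png',cv2.resize(im,(600,456),interpolation=cv2.INTER_CUBIC)); print(u,v)
    for n in ('shutter_grip','hook_pad','flap_handle'): print(n,[(Rc.T@(np.array(d['centre'])-CH)).round(4).tolist() for d in eyes.find_in(p,n)[:1]])
    for d in eyes.trace(p,'shutter')[:1]:
        X=(cloud(p,d['region'])-CH)@Rc; G=X[X[:,2]>.098]; print(X.min(0).round(3),X.max(0).round(3),len(G),G.mean(0).round(4),G.min(0).round(4),G.max(0).round(4))
a=cv2.imread('pics/top2.png');b=cv2.imread('pics/side2.png')
cv2.imwrite('pics/both2.png',cv2.resize(np.hstack([a,b]),(800,304)))
```

```text
t 6.3 chest mm [ 109.4 -289.1  195.6] move cm [ -6.14 -13.11   2.56] turn [-0.  0.  0.] F [-0.2  0.9 -0.6] w 45.1 ff 0.0
249 191
shutter_grip [[0.0432, -0.1691, 0.0772]]
hook_pad [[0.0328, -0.1136, 0.083]]
flap_handle [[0.001, -0.0092, 0.0761]]
[ 0.008 -0.194  0.066] [ 0.077 -0.14   0.108] 60 [ 0.0522 -0.1675  0.1043] [ 0.04   -0.1773  0.1004] [ 0.0656 -0.158   0.1081]
250 197
shutter_grip [[0.0373, -0.162, 0.0766]]
hook_pad [[0.0285, -0.1026, 0.0909]]
flap_handle [[-0.0145, 0.0009, 0.0806]]
[ 0.007 -0.196  0.073] [ 0.07  -0.142  0.108] 51 [ 0.0486 -0.1662  0.1038] [ 0.0366 -0.1778  0.0982] [ 0.0616 -0.1574  0.108 ]
```

View pics/both2.png

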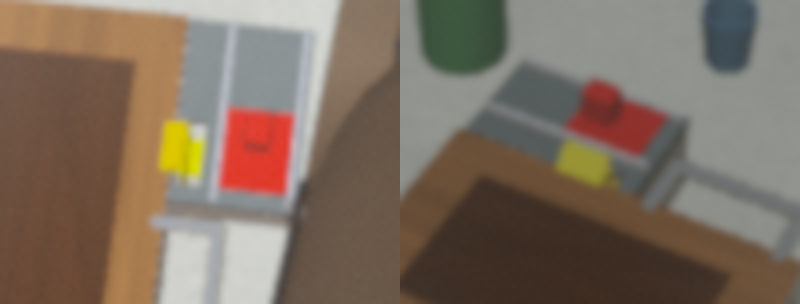

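The crop shows the shutter still shut: it is at about (258,150) in the left half, with the grip toward chest −y. The depth puts my chest origin 8 mm off in y. I'll correct that and retry with the gripper lower.

```bash
sed -i 's/^CH=.*; Y/CH=np.array([.574,.1695,0]); Y/' h.py; python3 -c "
from h import *
goto(48,-158,150);goto(48,-158,102)"
```

```text
t 6.8 chest mm [ 107.9 -278.6  195.5] move cm [ -5.95 -12.08   4.55] turn [-0.     0.     0.004] F [-0.1 -1.   0. ] w 44.8 ff 0.0
t 6.8 chest mm [ 107.9 -278.6  195.5] move cm [ -5.95 -12.08   9.35] turn [-0.     0.     0.004] F [-0.1 -1.   0. ] w 44.8 ff 0.0
```

Request:
move_arm(
  steps=[
    {"dx": -2,"dy": -3.5,"dz": 0,"rx": 0,"ry": 0,"rz": 0,"gripper": 5},
    {"dx": -4,"dy": -7,"dz": 0,"rx": 0,"ry": 0,"rz": 0,"gripper": 5},
    {"dx": -5.9,"dy": -10.5,"dz": 0,"rx": 0,"ry": 0,"rz": 0,"gripper": 5},
    {"dx": -5.9,"dy": -12.1,"dz": 1,"rx": 0,"ry": 0,"rz": 0,"gripper": 5},
    {"dx": -5.9,"dy": -12.1,"dz": 4,"rx": 0,"ry": 0,"rz": 0,"gripper": 5},
    {"dx": -5.9,"dy": -12.1,"dz": 7,"rx": 0,"ry": 0,"rz": 0,"gripper": 5},
    {"dx": -5.9,"dy": -12.1,"dz": 9.3,"rx": 0,"ry": 0,"rz": 0,"gripper": 5},
    {"dx": -5.9,"dy": -12.1,"dz": 9.3,"rx": 0,"ry": 0,"rz": 0,"gripper": 5},
  ],
)

```text
t: 7.47
eef_pos: [0.5985, 0.0066, 0.0985]
tool_rot: [0.0, 0.998, -0.064, -0.003]
contact_force: [-1.3, 0.9, -1.1]
gripper_width: 0.587
finger_force: 0.0
```

Request:
move_arm(
  steps=[
    {"dx": 0,"dy": 0,"dz": 0,"rx": 0,"ry": 0,"rz": 0,"gripper": 1},
    {"dx": 0,"dy": 0,"dz": 0,"rx": 0,"ry": 0,"rz": 0,"gripper": 1},
    {"dx": 0,"dy": 0,"dz": 0,"rx": 0,"ry": 0,"rz": 0,"gripper": 1},
    {"dx": 0,"dy": 0,"dz": 0,"rx": 0,"ry": 0,"rz": 0,"gripper": 1},
    {"dx": 0,"dy": 0,"dz": 0,"rx": 0,"ry": 0,"rz": 0,"gripper": 1},
    {"dx": 0,"dy": 0,"dz": 0,"rx": 0,"ry": 0,"rz": 0,"gripper": 1},
    {"dx": 0,"dy": 0,"dz": 0,"rx": 0,"ry": 0,"rz": 0,"gripper": 1},
    {"dx": 0,"dy": 0,"dz": 0,"rx": 0,"ry": 0,"rz": 0,"gripper": 1},
  ],
)

```text
t: 8.13
eef_pos: [0.6014, 0.0061, 0.1027]
tool_rot: [0.0, 0.998, -0.065, 0.0]
contact_force: [-0.1, 0.2, 0.6]
gripper_width: 0.116
finger_force: 0.0
```

Run:
```python
from h import *
goto(108,-158,102)
p=shot('side'); s=sense()['eef_pos']; u,v=map(int,proj(p,s)); print(u,v)
im=cv2.cvtColor(p['frame'],cv2.COLOR_RGB2BGR); im=im[v-60:v+60,u-80:u+80]
cv2.imwrite('pics/s3.png',cv2.resize(im,(800,600),interpolation=cv2.INTER_CUBIC))
```

```text
t 8.13 chest mm [  48.7 -158.4  102.7] move cm [ 5.93 -0.02  0.07] turn [-0.    -0.     0.003] F [-0.1  0.2  0.6] w 9.9 ff 0.0
249 182
```

View pics/s3.png

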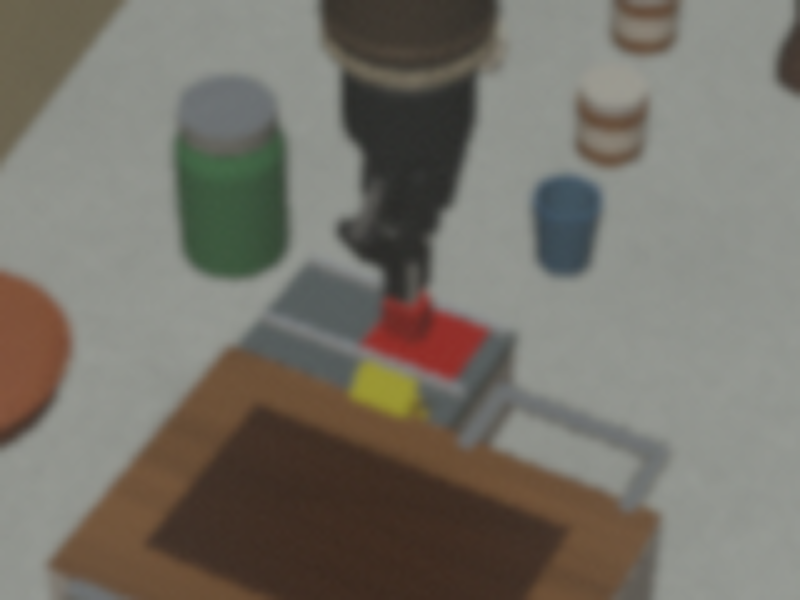

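Closed fingertips show at (405,295), ending at the top edge of the red grip (407,315). I'll use depth to find where the tips really are.

Run:
```python
from h import *
c,s=np.cos(YAW),np.sin(YAW); Rc=np.array([[c,-s,0],[s,c,0],[0,0,1]])
for cam in ('side','top'):
    p=shot(cam); f=p['frame'].astype(int)
    u,v=map(int,proj(p,sense()['eef_pos']))
    box=np.zeros(f.shape[:2],bool); box[v-25:v+14,u-14:u+14]=1
    dark=box&(f.max(2)<70); red=box&(f[...,0]>120)&(f[...,1]<70)
    D=(cloud(p,dark)-CH)@Rc*1000; G=(cloud(p,red)-CH)@Rc*1000
    D=D[(np.abs(D[:,0]-48)<40)&(np.abs(D[:,1]+158)<40)]
    print(cam,len(D),len(G))
    o=np.argsort(D[:,2])[:16]; print('dark lowest',D[o].round(0).tolist())
    G=G[G[:,2]>97]
    if len(G): print('grip',len(G),G.mean(0).round(1),G.min(0).round(),G.max(0).round())
    print('tip px exp',proj(p,np.array(sense()['eef_pos'])-[0,0,.022]))
```

```text
side 223 145
dark lowest [[44.0, -145.0, 121.0], [44.0, -169.0, 121.0], [51.0, -144.0, 122.0], [41.0, -164.0, 123.0], [45.0, -146.0, 124.0], [47.0, -144.0, 125.0], [51.0, -140.0, 126.0], [53.0, -142.0, 127.0], [47.0, -143.0, 129.0], [49.0, -140.0, 131.0], [50.0, -144.0, 131.0], [41.0, -162.0, 132.0], [54.0, -145.0, 132.0], [42.0, -146.0, 133.0], [52.0, -140.0, 134.0], [42.0, -164.0, 134.0]]
grip 10 [  41.5 -153.6  106.5] [  38. -162.  103.] [  46. -148.  114.]
tip px exp (np.float64(249.8609226332571), np.float64(187.66134784623006))
top 0 0
dark lowest []
tip px exp (np.float64(262.58411559231166), np.float64(186.29367028653473))
```

Request:
move_arm(
  steps=[
    {"dx": 0,"dy": 0,"dz": -1,"rx": 0,"ry": 0,"rz": 0,"gripper": 4.5},
    {"dx": 0,"dy": 0,"dz": -1,"rx": 0,"ry": 0,"rz": 0,"gripper": 4.5},
    {"dx": 0,"dy": 0,"dz": -1,"rx": 0,"ry": 0,"rz": 0,"gripper": 4.5},
    {"dx": 0,"dy": 0,"dz": -0.6,"rx": 0,"ry": 0,"rz": 0,"gripper": 4.5},
    {"dx": 0,"dy": 0,"dz": -0.2,"rx": 0,"ry": 0,"rz": 0,"gripper": 4.5},
    {"dx": 0,"dy": 0,"dz": 0.2,"rx": 0,"ry": 0,"rz": 0,"gripper": 4.5},
    {"dx": 0,"dy": 0,"dz": 0.6,"rx": 0,"ry": 0,"rz": 0,"gripper": 4.5},
    {"dx": 0,"dy": 0,"dz": 0.8,"rx": 0,"ry": 0,"rz": 0,"gripper": 4.5},
  ],
)

```text
t: 8.95
eef_pos: [0.6008, 0.0062, 0.0935]
tool_rot: [-0.0, 0.998, -0.065, -0.001]
contact_force: [0.0, -0.7, -0.4]
gripper_width: 0.532
finger_force: 0.0
```

Run:
```python
from h import *
goto(48,-158,102)
c,s=np.cos(YAW),np.sin(YAW); Rc=np.array([[c,-s,0],[s,c,0],[0,0,1]])
p=shot('side'); s=sense()['eef_pos']; u,v=map(int,proj(p,s)); print(u,v,p['fx'])
im=cv2.cvtColor(p['frame'],cv2.COLOR_RGB2BGR); im=im[v-30:v+30,u-40:u+40]
im=cv2.resize(im,(800,600),interpolation=cv2.INTER_CUBIC)
def mark(X,col):
    a,b=proj(p,X); cv2.circle(im,(int((a-u+40.5)*10),int((b-v+30.5)*10)),5,col,-1)
for x in(35,61):
  for y in(-168,-148):
    mark(CH+Rc@np.array([x,y,104.5])/1000,(0,255,255))
for y in(-180.5,-135.5): mark(CH+Rc@np.array([48,y,85])/1000,(0,255,0))
cv2.imwrite('pics/s4.png',im)
```

```text
t 8.95 chest mm [  48.1 -158.4   93.5] move cm [-0.01 -0.04 -0.85] turn [0.    0.001 0.003] F [ 0.  -0.7 -0.4] w 45.4 ff 0.0
250 184 463.1929522282752
```

View pics/s4.png

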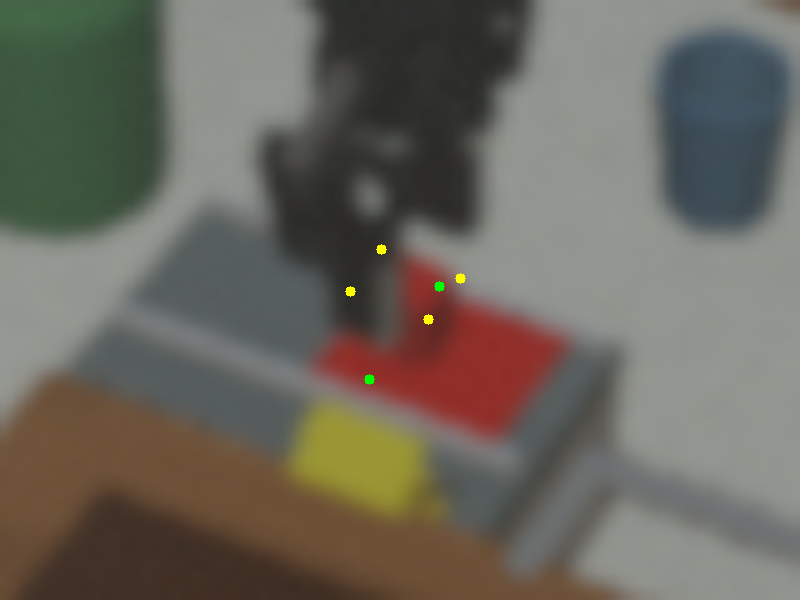

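Request:
move_arm(
  steps=[
    {"dx": 0,"dy": 0,"dz": 0.3,"rx": 0,"ry": 0,"rz": 0,"gripper": 4.5},
    {"dx": 0,"dy": 0,"dz": 0.5,"rx": 0,"ry": 0,"rz": 0,"gripper": 4.5},
    {"dx": 0,"dy": 0,"dz": 0.5,"rx": 0,"ry": 0,"rz": 0,"gripper": 1},
    {"dx": 0,"dy": 0,"dz": 0.5,"rx": 0,"ry": 0,"rz": 0,"gripper": 1},
    {"dx": 0,"dy": 0,"dz": 0.5,"rx": 0,"ry": 0,"rz": 0,"gripper": 1},
    {"dx": 0,"dy": 0,"dz": 0.5,"rx": 0,"ry": 0,"rz": 0,"gripper": 1},
    {"dx": 0,"dy": 0,"dz": 0.5,"rx": 0,"ry": 0,"rz": 0,"gripper": 1},
    {"dx": 0,"dy": 0,"dz": 0.5,"rx": 0,"ry": 0,"rz": 0,"gripper": 1},
  ],
)

```text
t: 9.67
eef_pos: [0.6015, 0.0054, 0.0899]
tool_rot: [0.0, 0.998, -0.065, 0.0]
contact_force: [-0.6, -7.2, 1.4]
gripper_width: 0.215
finger_force: 59.4
```

Request:
move_arm(
  steps=[
    {"dx": 1,"dy": 0,"dz": 0,"rx": 0,"ry": 0,"rz": 0,"gripper": 1},
    {"dx": 2,"dy": 0,"dz": 0,"rx": 0,"ry": 0,"rz": 0,"gripper": 1},
    {"dx": 3,"dy": 0,"dz": 0,"rx": 0,"ry": 0,"rz": 0,"gripper": 1},
    {"dx": 4,"dy": 0,"dz": 0,"rx": 0,"ry": 0,"rz": 0,"gripper": 1},
    {"dx": 5,"dy": 0,"dz": 0,"rx": 0,"ry": 0,"rz": 0,"gripper": 1},
    {"dx": 5.8,"dy": 0,"dz": 0,"rx": 0,"ry": 0,"rz": 0,"gripper": 1},
    {"dx": 6.2,"dy": 0,"dz": 0,"rx": 0,"ry": 0,"rz": 0,"gripper": 1},
    {"dx": 6.2,"dy": 0,"dz": 0,"rx": 0,"ry": 0,"rz": 0,"gripper": 1},
  ],
)

```text
t: 10.33
eef_pos: [0.6559, -0.0024, 0.0893]
tool_rot: [0.001, 0.998, -0.065, -0.007]
contact_force: [-39.9, -6.8, 33.3]
gripper_width: 0.208
finger_force: 63.6
```

```bash
python3 -c "
from h import *
goto(36,-158,150)"
```

```text
t 10.33 chest mm [ 103.8 -159.6   89.3] move cm [-6.86 -0.17 -5.98] turn [0.002 0.014 0.003] F [-39.9  -6.8  33.3] w 17.8 ff 63.6
```

Request:
move_arm(
  steps=[
    {"dx": -0.3,"dy": 0,"dz": 0,"rx": 0,"ry": 0,"rz": 0,"gripper": 1},
    {"dx": -0.6,"dy": 0,"dz": 0,"rx": 0,"ry": 0,"rz": 0,"gripper": 4.5},
    {"dx": -0.6,"dy": 0,"dz": 0,"rx": 0,"ry": 0,"rz": 0,"gripper": 4.5},
    {"dx": -0.6,"dy": 0,"dz": 0,"rx": 0,"ry": 0,"rz": 0,"gripper": 4.5},
    {"dx": -0.6,"dy": 0,"dz": -1,"rx": 0,"ry": 0,"rz": 0,"gripper": 4.5},
    {"dx": -0.6,"dy": 0,"dz": -4,"rx": 0,"ry": 0,"rz": 0,"gripper": 4.5},
    {"dx": -0.6,"dy": 0,"dz": -7,"rx": 0,"ry": 0,"rz": 0,"gripper": 3},
    {"dx": -0.6,"dy": 0,"dz": -7,"rx": 0,"ry": 0,"rz": 0,"gripper": 0},
  ],
)

```text
t: 11.0
eef_pos: [0.6603, -0.0011, 0.1658]
tool_rot: [-0.0, 0.998, -0.064, 0.004]
contact_force: [0.9, -0.5, 0.5]
gripper_width: 0.256
finger_force: 0.0
```

Run:
```python
from h import *
goto(36,-158,110)
c,s=np.cos(YAW),np.sin(YAW); Rc=np.array([[c,-s,0],[s,c,0],[0,0,1]])
for cam in('side','top'):
    p=shot(cam)
    for d in eyes.trace(p,'shutter')[:1]:
        X=(cloud(p,d['region'])-CH)@Rc*1000; G=X[X[:,2]>.098]; print(cam,d['score'],len(X),np.percentile(X,[2,98],axis=0).round(1).tolist())
    f=p['frame'].astype(int); yl=(f[...,0]>110)&(f[...,1]>110)&(f[...,2]<70)
    Y=(cloud(p,yl)-CH)@Rc*1000; Y=Y[(abs(Y[:,0]-36)<60)&(abs(Y[:,1]+130)<60)]
    P=Y[Y[:,2]<68]; print('yellow low',len(P),P.mean(0).round(1),P.min(0).round(),P.max(0).round())
    P=Y[Y[:,2]>85]; print('yellow hi',len(P),P.mean(0).round(1) if len(P) else 0)
    if cam=='side':
        u,v=map(int,proj(p,CH+Rc@[.05,-.13,.08]))
        im=cv2.cvtColor(p['frame'],cv2.COLOR_RGB2BGR)[v-45:v+45,u-60:u+60]
        cv2.imwrite('pics/s5.png',cv2.resize(im,(600,450),interpolation=cv2.INTER_CUBIC))
```

```text
t 11.0 chest mm [ 108.  -157.8  165.8] move cm [-7.25  0.01  5.52] turn [-0.001 -0.008  0.003] F [ 0.9 -0.5  0.5] w 21.9 ff 0.0
side 0.67 214 [[64.3, -182.4, 73.7], [115.1, -139.5, 106.9]]
yellow low 38 [  32.2 -166.8   57. ] [  17. -175.   54.] [  48. -158.   60.]
yellow hi 79 [ 31.7 -98.6  92.6]<stdin>:10: RuntimeWarning: Mean of empty slice.
  ret = um.true_divide(
Traceback (most recent call last):
ValueError: zero-size array to reduction operation minimum which has no identity
```

View pics/s5.png

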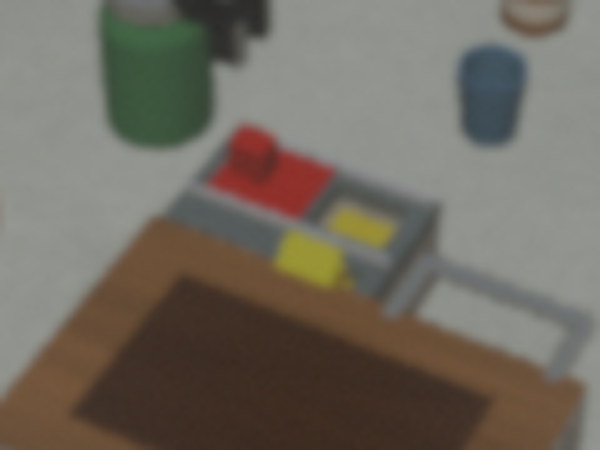

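The side view shows the shutter at the far end, with its grip at (253,150), and the yellow pad uncovered in the gap at (362,228). It hit the stop at 40 N, so the shutter is fully open. Next is the hook press.

Request:
move_arm(
  steps=[
    {"dx": -3.5,"dy": 0.1,"dz": 0,"rx": 0,"ry": 0,"rz": 0,"gripper": 0},
    {"dx": -7.4,"dy": 0.1,"dz": 0,"rx": 0,"ry": 0,"rz": 0,"gripper": 0},
    {"dx": -7.4,"dy": 0.1,"dz": 3,"rx": 0,"ry": 0,"rz": 0,"gripper": 0},
    {"dx": -7.4,"dy": 0.1,"dz": 6,"rx": 0,"ry": 0,"rz": 0,"gripper": 0},
    {"dx": -7.4,"dy": 0.1,"dz": 8,"rx": 0,"ry": 0,"rz": 0,"gripper": 0},
    {"dx": -7.4,"dy": 0.1,"dz": 9,"rx": 0,"ry": 0,"rz": 0,"gripper": 0},
    {"dx": -7.4,"dy": 0.1,"dz": 10,"rx": 0,"ry": 0,"rz": 0,"gripper": 0},
    {"dx": -7.4,"dy": 0.1,"dz": 10,"rx": 0,"ry": 0,"rz": 0,"gripper": 0},
  ],
)

```text
t: 11.87
eef_pos: [0.5824, 0.0075, 0.0577]
tool_rot: [0.0, 0.998, -0.065, -0.001]
contact_force: [-0.6, 1.1, 0.6]
gripper_width: 0.001
finger_force: 0.0
```

Request:
move_arm(
  steps=[
    {"dx": 0,"dy": 0,"dz": 0.3,"rx": 0,"ry": 0,"rz": 0,"gripper": 0},
    {"dx": 0,"dy": 0,"dz": 0.5,"rx": 0,"ry": 0,"rz": 0,"gripper": 0},
    {"dx": 0,"dy": 0,"dz": 0.7,"rx": 0,"ry": 0,"rz": 0,"gripper": 0},
    {"dx": 0,"dy": 0,"dz": 0.9,"rx": 0,"ry": 0,"rz": 0,"gripper": 0},
    {"dx": 0,"dy": 0,"dz": 1,"rx": 0,"ry": 0,"rz": 0,"gripper": 0},
    {"dx": 0,"dy": 0,"dz": 1,"rx": 0,"ry": 0,"rz": 0,"gripper": 0},
    {"dx": 0,"dy": 0,"dz": 1,"rx": 0,"ry": 0,"rz": 0,"gripper": 0},
    {"dx": 0,"dy": 0,"dz": 1,"rx": 0,"ry": 0,"rz": 0,"gripper": 0},
  ],
)

```text
t: 12.53
eef_pos: [0.5834, 0.0074, 0.0497]
tool_rot: [-0.0, 0.998, -0.065, 0.0]
contact_force: [-0.3, -0.0, -0.1]
gripper_width: 0.0
finger_force: 0.0
```

Run:
```python
from h import *
goto(34,-159,46)
c,s=np.cos(YAW),np.sin(YAW); Rc=np.array([[c,-s,0],[s,c,0],[0,0,1]])
p=shot('side'); u,v=map(int,proj(p,CH+Rc@[.05,-.13,.08]))
im=cv2.cvtColor(p['frame'],cv2.COLOR_RGB2BGR)[v-45:v+45,u-60:u+60]
cv2.imwrite('pics/s6.png',cv2.resize(im,(600,450),interpolation=cv2.INTER_CUBIC))
```

```text
t 12.53 chest mm [  30.7 -159.4   49.7] move cm [ 0.33 -0.04  0.37] turn [-0.    -0.     0.003] F [-0.3 -0.  -0.1] w 0.0 ff 0.0
```

View pics/s6.png

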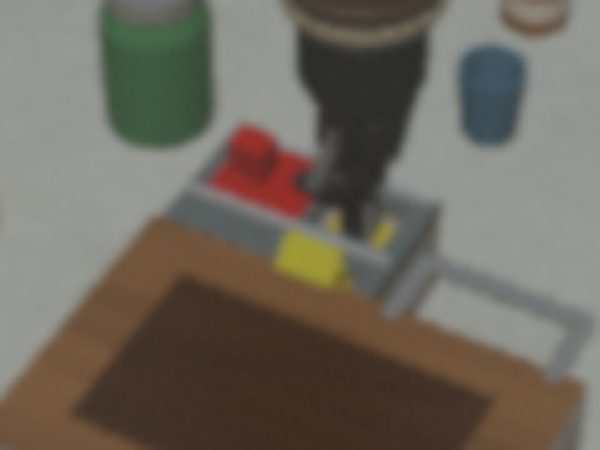

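Fingers sit in the middle of the gap at (352,225) with no contact yet. Continuing down.

Request:
move_arm(
  steps=[
    {"dx": 0.2,"dy": 0,"dz": 0.2,"rx": 0,"ry": 0,"rz": 0,"gripper": 0},
    {"dx": 0.2,"dy": 0,"dz": 0.4,"rx": 0,"ry": 0,"rz": 0,"gripper": 0},
    {"dx": 0.2,"dy": 0,"dz": 0.6,"rx": 0,"ry": 0,"rz": 0,"gripper": 0},
    {"dx": 0.2,"dy": 0,"dz": 0.8,"rx": 0,"ry": 0,"rz": 0,"gripper": 0},
    {"dx": 0.2,"dy": 0,"dz": 1,"rx": 0,"ry": 0,"rz": 0,"gripper": 0},
    {"dx": 0.2,"dy": 0,"dz": 1,"rx": 0,"ry": 0,"rz": 0,"gripper": 0},
    {"dx": 0.2,"dy": 0,"dz": 1,"rx": 0,"ry": 0,"rz": 0,"gripper": 0},
    {"dx": 0.2,"dy": 0,"dz": 1,"rx": 0,"ry": 0,"rz": 0,"gripper": 0},
  ],
)

```text
t: 13.25
eef_pos: [0.5859, 0.0063, 0.04]
tool_rot: [0.0, 0.998, -0.064, 0.001]
contact_force: [-2.9, -8.3, 11.6]
gripper_width: 0.001
finger_force: 6.3
```

```bash
cat >> h.py <<'E'
c_,s_=np.cos(YAW),np.sin(YAW); Rc=np.array([[c_,-s_,0],[s_,c_,0],[0,0,1]])
def toch(X): return (np.asarray(X)-CH)@Rc*1000
def flap(cam='side',name=None):
    p=shot(cam,name)
    for d in eyes.trace(p,'flap')[:1]:
        X=toch(cloud(p,d['region'])); q=X-X.mean(0); n=np.linalg.svd(q,full_matrices=0)[2][2]
        X=X[abs(q@n)<8]; n=np.linalg.svd(X-X.mean(0),full_matrices=0)[2][2]; n*=np.sign(n[2]) or 1
        print('flap n',n.round(3),'angle',np.arctan2(-n[1],n[2]).round(3),'rng',np.percentile(X,[1,99],axis=0).round(0).tolist())
    return p
E
python3 - <<'E'
from h import *
goto(34,-159,46)
flap()
E
```

```text
t 13.25 chest mm [  33.3 -160.2   40. ] move cm [ 0.07 -0.12 -0.6 ] turn [ 0.001 -0.001  0.003] F [-2.9 -8.3 11.6] w 0.1 ff 6.3
```

Run:
```python
from h import *
flap('top'); p=flap('side')
u,v=map(int,proj(p,CH+Rc@[.0,-.06,.13]))
im=cv2.cvtColor(p['frame'],cv2.COLOR_RGB2BGR)[v-75:v+75,u-100:u+100]
cv2.imwrite('pics/s7.png',cv2.resize(im,(600,450),interpolation=cv2.INTER_CUBIC))
```

```text
flap n [0.019 0.573 0.82 ] angle -0.61 rng [[-32.0, -16.0, 81.0], [136.0, 90.0, 154.0]]
flap n [0.006 0.586 0.811] angle -0.626 rng [[-141.0, -91.0, 74.0], [132.0, 100.0, 215.0]]
```

View pics/s7.png

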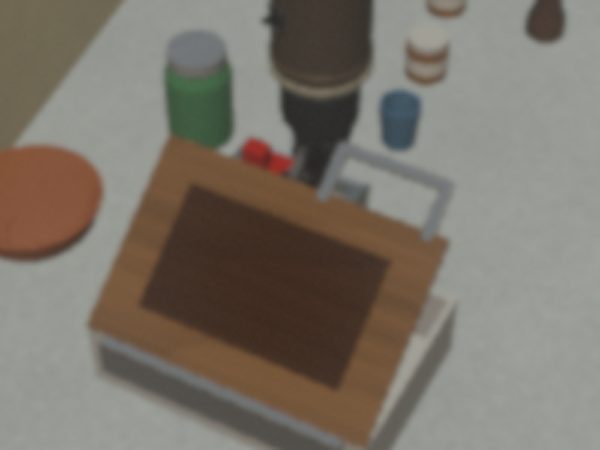

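The side view has the flap sprung up to about 0.62 rad, handle bar from (340,150) to (448,188). The tool's tip is really about 8 mm above the reported TCP z, and I'll use that. Going to the handle.

Request:
move_arm(
  steps=[
    {"dx": 0,"dy": 0,"dz": -2,"rx": 0,"ry": 0,"rz": 0,"gripper": 0},
    {"dx": 0,"dy": 0,"dz": -5,"rx": 0,"ry": 0,"rz": 0,"gripper": 0},
    {"dx": 0,"dy": 0,"dz": -8.5,"rx": 0,"ry": 0,"rz": 0,"gripper": 1},
    {"dx": 0,"dy": 0,"dz": -12,"rx": 0,"ry": 0,"rz": 0,"gripper": 2.6},
    {"dx": 0,"dy": 0,"dz": -15.5,"rx": 0,"ry": 0,"rz": 0,"gripper": 2.6},
    {"dx": 0,"dy": 0,"dz": -19,"rx": 0,"ry": 0,"rz": 0,"gripper": 2.6},
    {"dx": 0,"dy": 0,"dz": -22,"rx": 0,"ry": 0,"rz": 0,"gripper": 2.6},
    {"dx": -2,"dy": -2,"dz": -22,"rx": 0,"ry": 0,"rz": 0,"gripper": 2.6},
  ],
)

```text
t: 14.22
eef_pos: [0.5733, 0.0274, 0.2656]
tool_rot: [0.0, 0.998, -0.066, 0.005]
contact_force: [-0.1, 0.1, 0.3]
gripper_width: 0.305
finger_force: 0.0
```

Request:
move_arm(
  steps=[
    {"dx": -2,"dy": -1,"dz": 0,"rx": 0,"ry": 0,"rz": 0,"gripper": 2.6},
    {"dx": -5,"dy": -3,"dz": 0,"rx": 0,"ry": 0,"rz": 0,"gripper": 2.6},
    {"dx": -8,"dy": -4.6,"dz": 0,"rx": 0,"ry": 0,"rz": 0,"gripper": 2.6},
    {"dx": -8.3,"dy": -4.6,"dz": 0,"rx": 0,"ry": 0,"rz": 0,"gripper": 2.6},
    {"dx": -8.3,"dy": -4.6,"dz": 0,"rx": 0,"ry": 0,"rz": 0,"gripper": 2.6},
    {"dx": -8.3,"dy": -4.6,"dz": 0,"rx": 0,"ry": 0,"rz": 0,"gripper": 2.6},
    {"dx": -8.3,"dy": -4.6,"dz": 0,"rx": 0,"ry": 0,"rz": 0,"gripper": 2.6},
    {"dx": -8.3,"dy": -4.6,"dz": 0,"rx": 0,"ry": 0,"rz": 0,"gripper": 2.6},
  ],
)

```text
t: 14.88
eef_pos: [0.4926, 0.0854, 0.2594]
tool_rot: [-0.0, 0.998, -0.065, 0.0]
contact_force: [0.1, 0.5, -0.3]
gripper_width: 0.304
finger_force: 0.0
```

```bash
sed -i 's/^CH=.*; Y/CH=np.array([.570,.170,0]); Y/' h.py
python3 - <<'E'
from h import *
goto(-70,-94,185)
p=flap('side')
# handle bar points: grey, near predicted region
d=eyes.trace(p,'flap_handle')
for e in d[:2]:
    X=toch(cloud(p,e['region'])); B=X[(X[:,1]<-72)&(abs(X[:,0]+70)<60)]; print(e['score'],len(B),B.mean(0).round(1),np.percentile(B,[3,97],axis=0).round(0).tolist())
u,v=map(int,proj(p,sense()['eef_pos'])); v+=12
im=cv2.cvtColor(p['frame'],cv2.COLOR_RGB2BGR)[v-45:v+45,u-60:u+60]
cv2.imwrite('pics/s8.png',cv2.resize(im,(600,450),interpolation=cv2.INTER_CUBIC))
E
```

```text
t 14.88 chest mm [-65.6 -94.  259.4] move cm [-0.44 -0.    7.44] turn [-0.    -0.     0.002] F [ 0.1  0.5 -0.3] w 26.0 ff 0.0
flap n [0.011 0.606 0.796] angle -0.651 rng [[-138.0, -49.0, 76.0], [137.0, 99.0, 189.0]]
0.92 281 [ -68.4 -107.6  179.3] [[-124.0, -277.0, -1.0], [-17.0, -74.0, 226.0]]
```

View pics/s8.png

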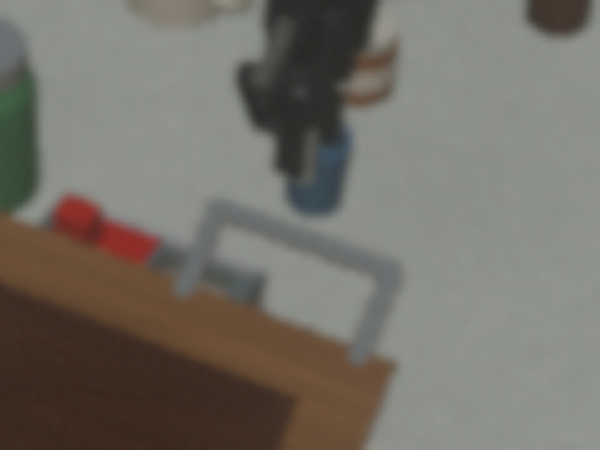

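Tips at (297,175) are above the middle of the bar at (305,232). Down onto it, caging.

Request:
move_arm(
  steps=[
    {"dx": -0.4,"dy": -0.2,"dz": 1.5,"rx": 0,"ry": 0,"rz": 0,"gripper": 2.6},
    {"dx": -0.4,"dy": -0.2,"dz": 3,"rx": 0,"ry": 0,"rz": 0,"gripper": 2.6},
    {"dx": -0.4,"dy": -0.2,"dz": 4.5,"rx": 0,"ry": 0,"rz": 0,"gripper": 2.6},
    {"dx": -0.4,"dy": -0.2,"dz": 6,"rx": 0,"ry": 0,"rz": 0,"gripper": 2.6},
    {"dx": -0.4,"dy": -0.2,"dz": 6.8,"rx": 0,"ry": 0,"rz": 0,"gripper": 2.6},
    {"dx": -0.4,"dy": -0.2,"dz": 7.2,"rx": 0,"ry": 0,"rz": 0,"gripper": 2.6},
    {"dx": -0.4,"dy": -0.2,"dz": 7.2,"rx": 0,"ry": 0,"rz": 0,"gripper": 2.6},
    {"dx": -0.4,"dy": -0.2,"dz": 7.2,"rx": 0,"ry": 0,"rz": 0,"gripper": 2.6},
  ],
)

```text
t: 15.7
eef_pos: [0.4883, 0.0884, 0.1879]
tool_rot: [-0.0, 0.998, -0.065, 0.0]
contact_force: [0.7, -0.4, -0.0]
gripper_width: 0.304
finger_force: 0.0
```

Run:
```python
from h import *
goto(-70,-91,185)
p=flap('side')
u,v=map(int,proj(p,sense()['eef_pos']))
im=cv2.cvtColor(p['frame'],cv2.COLOR_RGB2BGR)[v-30:v+30,u-40:u+40]
cv2.imwrite('pics/s9.png',cv2.resize(im,(600,450),interpolation=cv2.INTER_CUBIC))
```

```text
t 15.7 chest mm [-70.2 -91.6 187.9] move cm [ 0.02 -0.06  0.29] turn [-0.    -0.     0.003] F [ 0.7 -0.4 -0. ] w 25.9 ff 0.0
flap n [0.006 0.618 0.786] angle -0.666 rng [[-137.0, -82.0, 73.0], [137.0, 100.0, 220.0]]
```

View pics/s9.png

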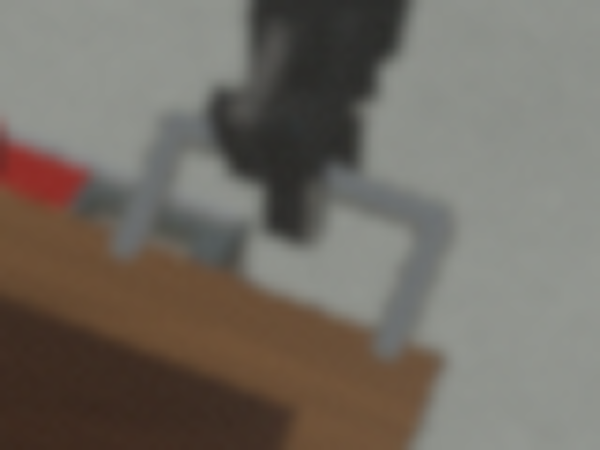

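The near finger is inside the handle loop at (295,215) and covers the bar, so the bar is caged. I'll follow the arc from here. That was the 10th picture.

Request:
move_arm(
  steps=[
    {"dx": 0,"dy": -1,"dz": -1.2,"rx": 0,"ry": 0,"rz": 0,"gripper": 2.6},
    {"dx": 0,"dy": -2.2,"dz": -2.4,"rx": 0,"ry": 0,"rz": 0,"gripper": 2.6},
    {"dx": 0,"dy": -3.4,"dz": -3.6,"rx": 0,"ry": 0,"rz": 0,"gripper": 2.6},
    {"dx": 0,"dy": -5,"dz": -5,"rx": 0,"ry": 0,"rz": 0,"gripper": 2.6},
    {"dx": 0,"dy": -6.8,"dz": -6.1,"rx": 0,"ry": 0,"rz": 0,"gripper": 2.6},
    {"dx": 0,"dy": -8.7,"dz": -7.1,"rx": 0,"ry": 0,"rz": 0,"gripper": 2.6},
    {"dx": 0,"dy": -10.6,"dz": -7.9,"rx": 0,"ry": 0,"rz": 0,"gripper": 2.6},
    {"dx": 0,"dy": -12.5,"dz": -8.5,"rx": 0,"ry": 0,"rz": 0,"gripper": 2.6},
  ],
)

```text
t: 16.47
eef_pos: [0.5046, 0.2134, 0.2743]
tool_rot: [-0.0, 0.998, -0.065, 0.001]
contact_force: [0.2, -0.1, 0.7]
gripper_width: 0.306
finger_force: 0.3
```

Request:
move_arm(
  steps=[
    {"dx": 0,"dy": -2,"dz": -0.4,"rx": 0,"ry": 0,"rz": 0,"gripper": 2.6},
    {"dx": 0,"dy": -4,"dz": -0.7,"rx": 0,"ry": 0,"rz": 0,"gripper": 2.6},
    {"dx": 0,"dy": -6,"dz": -0.8,"rx": 0,"ry": 0,"rz": 0,"gripper": 2.6},
    {"dx": 0,"dy": -8,"dz": -0.7,"rx": 0,"ry": 0,"rz": 0,"gripper": 2.6},
    {"dx": 0,"dy": -10,"dz": -0.5,"rx": 0,"ry": 0,"rz": 0,"gripper": 2.6},
    {"dx": 0,"dy": -11.6,"dz": -0.2,"rx": 0,"ry": 0,"rz": 0,"gripper": 2.6},
    {"dx": 0,"dy": -13,"dz": 0.1,"rx": 0,"ry": 0,"rz": 0,"gripper": 2.6},
    {"dx": 0,"dy": -13.4,"dz": 0.3,"rx": 0,"ry": 0,"rz": 0,"gripper": 2.6},
  ],
)

```text
t: 17.13
eef_pos: [0.5214, 0.3469, 0.2692]
tool_rot: [-0.0, 0.998, -0.064, 0.0]
contact_force: [-1.6, -6.3, 3.7]
gripper_width: 0.302
finger_force: 3.4
```

Run:
```python
from h import *
goto(-70,159,275)
for c in('side','top'):
  p=shot(c)
  for d in eyes.trace(p,'flap')[:1]:
    X=toch(cloud(p,d['region'])); print(c,len(X),np.percentile(X,[1,50,99],axis=0).round(0).tolist())
    A=np.polyfit(X[:,2]-75,X[:,1]-95,1); print('angle',np.pi/2+np.arctan(A[0]))
```

```text
t 17.13 chest mm [-71.4 169.  269.2] move cm [ 0.14  1.   -0.58] turn [-0.    -0.     0.004] F [-1.6 -6.3  3.7] w 25.8 ff 3.4
side 2923 [[-137.0, 96.0, 71.0], [-8.0, 130.0, 181.0], [139.0, 166.0, 302.0]]
angle 1.8728060883719833
top 4501 [[-133.0, 89.0, 57.0], [-7.0, 125.0, 179.0], [141.0, 166.0, 300.0]]
angle 1.7889112523538675
```

Request:
move_arm(
  steps=[
    {"dx": 0,"dy": 0.6,"dz": 0,"rx": 0,"ry": 0,"rz": 0,"gripper": 2.6},
    {"dx": 0,"dy": 0.6,"dz": -2,"rx": 0,"ry": 0,"rz": 0,"gripper": 2.6},
    {"dx": 0,"dy": 0.6,"dz": -4.5,"rx": 0,"ry": 0,"rz": 0,"gripper": 2.6},
    {"dx": 0,"dy": 2,"dz": -7,"rx": 0,"ry": 0,"rz": 0,"gripper": 2.6},
    {"dx": 0,"dy": 5.5,"dz": -8,"rx": 0,"ry": 0,"rz": 0,"gripper": 2.6},
    {"dx": 0,"dy": 9.5,"dz": -8,"rx": 0,"ry": 0,"rz": 0,"gripper": 4},
    {"dx": 0,"dy": 13.5,"dz": -8,"rx": 0,"ry": 0,"rz": 0,"gripper": 6},
    {"dx": 0,"dy": 17.5,"dz": -8,"rx": 0,"ry": 0,"rz": 0,"gripper": 7.5},
  ],
)

```text
t: 18.0
eef_pos: [0.4979, 0.1693, 0.3499]
tool_rot: [-0.0, 0.998, -0.065, 0.0]
contact_force: [0.6, -1.3, 1.2]
gripper_width: 0.718
finger_force: 0.0
```

Run:
```python
from h import *
p=shot('side','side10')
for c in('side','top'):
  if c=='top': p=shot('top')
  for n in('jar0','carton0'):
    for d in eyes.trace(p,n)[:5]:
      W=cloud(p,d['region']); T=W[W[:,2]>.047]
      if len(T)>10:
        m=(T[:,:2].max(0)+T[:,:2].min(0))/2; print(c,n,round(d['score'],2),len(W),W[:,2].max().round(3),'top mid',m.round(4),'chest',toch([*m,0]).round(0))
  for d in eyes.trace(p,'flap')[:1]:
    X=toch(cloud(p,d['region'])); print(c,len(X),np.percentile(X,[1,50,99],axis=0).round(0).tolist())
goto(0,0,0)
```

```text
side jar0 0.83 264 0.061 top mid [ 0.5578 -0.2912] chest [  49. -459.    0.]
side jar0 0.79 237 0.061 top mid [ 0.5701 -0.4221] chest [  78. -587.    0.]
side carton0 0.21 265 0.061 top mid [ 0.5572 -0.2919] chest [  48. -460.    0.]
side 3435 [[-137.0, -42.0, 6.0], [-20.0, 132.0, 187.0], [138.0, 166.0, 302.0]]
top jar0 0.82 311 0.06 top mid [ 0.5719 -0.4212] chest [  80. -586.    0.]
top jar0 0.76 269 0.06 top mid [ 0.5606 -0.2913] chest [  51. -459.    0.]
top 1199 [[-135.0, 91.0, 73.0], [-102.0, 130.0, 191.0], [-64.0, 164.0, 301.0]]
t 18.4 chest mm [-70.9  -7.  349.4] move cm [ 7.09 -0.67 34.94] turn [-0.     0.     0.004] F [ 0.2  0.4 -0.9] w 75.1 ff 0.0
```

View pics/side10.png

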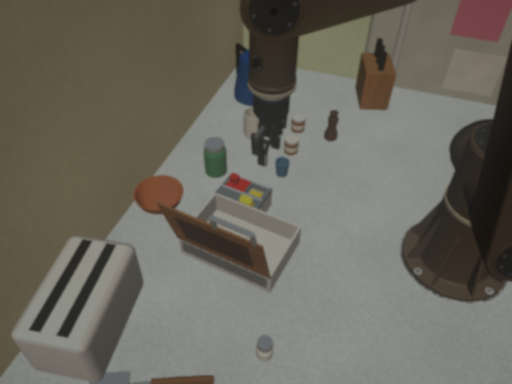

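The side view shows the flap wide open at (225,240), the empty chest, and jars at (290,145) and (298,123). The sugar jar and egg cup are clear of the path. Moving to the nearer jar.

Request:
move_arm(
  steps=[
    {"dx": 1,"dy": 3.5,"dz": 1,"rx": 0,"ry": 0,"rz": 0,"gripper": 7.5},
    {"dx": 2,"dy": 7,"dz": 2,"rx": 0,"ry": 0,"rz": 0,"gripper": 7.5},
    {"dx": 3,"dy": 10.5,"dz": 3,"rx": 0,"ry": 0,"rz": 0,"gripper": 7.5},
    {"dx": 4,"dy": 14,"dz": 4,"rx": 0,"ry": 0,"rz": 0,"gripper": 7.5},
    {"dx": 5,"dy": 17.5,"dz": 5,"rx": 0,"ry": 0,"rz": 0,"gripper": 7.5},
    {"dx": 6,"dy": 21,"dz": 6,"rx": 0,"ry": 0,"rz": 0,"gripper": 7.5},
    {"dx": 7,"dy": 24.5,"dz": 7,"rx": 0,"ry": 0,"rz": 0,"gripper": 7.5},
    {"dx": 8,"dy": 28,"dz": 8,"rx": 0,"ry": 0,"rz": 0,"gripper": 7.5},
  ],
)

```text
t: 19.07
eef_pos: [0.5425, -0.1172, 0.2688]
tool_rot: [-0.0, 0.998, -0.064, -0.0]
contact_force: [1.4, 0.1, 0.5]
gripper_width: 0.877
finger_force: 0.0
```

Request:
move_arm(
  steps=[
    {"dx": 1,"dy": 3.5,"dz": 1.5,"rx": 0,"ry": 0,"rz": 0,"gripper": 7.5},
    {"dx": 2,"dy": 7,"dz": 3,"rx": 0,"ry": 0,"rz": 0,"gripper": 7.5},
    {"dx": 3,"dy": 10.5,"dz": 4.5,"rx": 0,"ry": 0,"rz": 0,"gripper": 7.5},
    {"dx": 4,"dy": 14,"dz": 6,"rx": 0,"ry": 0,"rz": 0,"gripper": 7.5},
    {"dx": 4.1,"dy": 17.2,"dz": 8,"rx": 0,"ry": 0,"rz": 0,"gripper": 7.5},
    {"dx": 4.1,"dy": 17.2,"dz": 11,"rx": 0,"ry": 0,"rz": 0,"gripper": 7.5},
    {"dx": 4.1,"dy": 17.2,"dz": 14,"rx": 0,"ry": 0,"rz": 0,"gripper": 7.5},
    {"dx": 4.1,"dy": 17.2,"dz": 15,"rx": 0,"ry": 0,"rz": 0,"gripper": 7.5},
  ],
)

```text
t: 19.73
eef_pos: [0.559, -0.2908, 0.115]
tool_rot: [-0.001, 0.998, -0.064, -0.002]
contact_force: [-0.4, 0.9, 0.0]
gripper_width: 0.878
finger_force: 0.0
```

Run:
```python
from h import *
goto(50,-459,5)
p=shot('side')
for d in eyes.find_in(p,'jar0')[:3]: print(np.round(d['centre'],3),d['score'])
```

```text
t 19.73 chest mm [  49.7 -458.3  115. ] move cm [ 0.08  0.1  11.  ] turn [-0.002  0.005  0.003] F [-0.4  0.9  0. ] w 75.0 ff 0.0
[ 0.523 -0.429  0.041] 0.77
[ 0.558 -0.274  0.04 ] 0.76
```

Jar B has been knocked aside to about (0.524, −0.444). I'll grasp A first.

Request:
move_arm(
  steps=[
    {"dx": 0,"dy": 0.1,"dz": 3,"rx": 0,"ry": 0,"rz": 0,"gripper": 7.5},
    {"dx": 0,"dy": 0.1,"dz": 6,"rx": 0,"ry": 0,"rz": 0,"gripper": 7.5},
    {"dx": 0,"dy": 0.1,"dz": 9,"rx": 0,"ry": 0,"rz": 0,"gripper": 7.5},
    {"dx": 0,"dy": 0.1,"dz": 11,"rx": 0,"ry": 0,"rz": 0,"gripper": 7.5},
    {"dx": 0,"dy": 0.1,"dz": 11,"rx": 0,"ry": 0,"rz": 0,"gripper": 4},
    {"dx": 0,"dy": 0.1,"dz": 11,"rx": 0,"ry": 0,"rz": 0,"gripper": 4},
    {"dx": 0,"dy": 0.1,"dz": 11,"rx": 0,"ry": 0,"rz": 0,"gripper": 4},
    {"dx": 0,"dy": 0.1,"dz": 11,"rx": 0,"ry": 0,"rz": 0,"gripper": 4},
  ],
)

```text
t: 20.5
eef_pos: [0.562, -0.2936, 0.0119]
tool_rot: [0.001, 0.998, -0.064, 0.001]
contact_force: [-0.2, -0.0, -1.1]
gripper_width: 0.563
finger_force: 61.9
```

Request:
move_arm(
  steps=[
    {"dx": 0,"dy": 0,"dz": -4,"rx": 0,"ry": 0,"rz": 0,"gripper": 4},
    {"dx": 0,"dy": 0,"dz": -8,"rx": 0,"ry": 0,"rz": 0,"gripper": 4},
    {"dx": 0,"dy": -1,"dz": -12,"rx": 0,"ry": 0,"rz": 0,"gripper": 4},
    {"dx": 0,"dy": -4,"dz": -15,"rx": 0,"ry": 0,"rz": 0,"gripper": 4},
    {"dx": 0,"dy": -8,"dz": -16,"rx": 0,"ry": 0,"rz": 0,"gripper": 4},
    {"dx": 0,"dy": -12,"dz": -16,"rx": 0,"ry": 0,"rz": 0,"gripper": 4},
    {"dx": 0,"dy": -16,"dz": -16,"rx": 0,"ry": 0,"rz": 0,"gripper": 4},
    {"dx": 0,"dy": -20,"dz": -16,"rx": 0,"ry": 0,"rz": 0,"gripper": 4},
  ],
)

```text
t: 21.17
eef_pos: [0.5868, -0.0931, 0.172]
tool_rot: [0.0, 0.998, -0.065, 0.002]
contact_force: [0.5, 0.9, -1.7]
gripper_width: 0.565
finger_force: 62.8
```

Request:
move_arm(
  steps=[
    {"dx": 0,"dy": -3.8,"dz": 0,"rx": 0,"ry": 0,"rz": 0,"gripper": 4},
    {"dx": 0.5,"dy": -7.6,"dz": 0,"rx": 0,"ry": 0,"rz": 0,"gripper": 4},
    {"dx": 1,"dy": -11.4,"dz": 0,"rx": 0,"ry": 0,"rz": 0,"gripper": 4},
    {"dx": 1.5,"dy": -15.2,"dz": 0,"rx": 0,"ry": 0,"rz": 0,"gripper": 4},
    {"dx": 1.5,"dy": -19,"dz": 0,"rx": 0,"ry": 0,"rz": 0,"gripper": 4},
    {"dx": 1.5,"dy": -22,"dz": 0,"rx": 0,"ry": 0,"rz": 0,"gripper": 4},
    {"dx": 1.5,"dy": -24.5,"dz": 0,"rx": 0,"ry": 0,"rz": 0,"gripper": 4},
    {"dx": 1.5,"dy": -24.5,"dz": 0,"rx": 0,"ry": 0,"rz": 0,"gripper": 4},
  ],
)

```text
t: 21.83
eef_pos: [0.6334, 0.1511, 0.1714]
tool_rot: [-0.001, 0.998, -0.063, 0.001]
contact_force: [0.2, 0.3, -2.3]
gripper_width: 0.562
finger_force: 62.9
```

```bash
python3 -c "
from h import *
goto(65,-5,18)"
```

```text
t 21.83 chest mm [ 65.4 -10.4 171.4] move cm [-0.08 -0.51 15.34] turn [-0.002 -0.003  0.006] F [ 0.2  0.3 -2.3] w 48.0 ff 62.9
```

Request:
move_arm(
  steps=[
    {"dx": 0,"dy": 0,"dz": 3,"rx": 0,"ry": 0,"rz": 0,"gripper": 4},
    {"dx": 0,"dy": 0,"dz": 6,"rx": 0,"ry": 0,"rz": 0,"gripper": 4},
    {"dx": 0,"dy": 0,"dz": 9,"rx": 0,"ry": 0,"rz": 0,"gripper": 4},
    {"dx": 0,"dy": 0,"dz": 12,"rx": 0,"ry": 0,"rz": 0,"gripper": 4},
    {"dx": 0,"dy": 0,"dz": 13.5,"rx": 0,"ry": 0,"rz": 0,"gripper": 4},
    {"dx": 0,"dy": 0,"dz": 14.5,"rx": 0,"ry": 0,"rz": 0,"gripper": 4},
    {"dx": 0,"dy": 0,"dz": 15,"rx": 0,"ry": 0,"rz": 0,"gripper": 4},
    {"dx": 0,"dy": 0,"dz": 15,"rx": 0,"ry": 0,"rz": 0,"gripper": 4},
  ],
)

```text
t: 22.5
eef_pos: [0.6329, 0.1462, 0.0198]
tool_rot: [-0.0, 0.998, -0.065, 0.0]
contact_force: [-0.0, 0.4, -1.2]
gripper_width: 0.565
finger_force: 62.9
```

Request:
move_arm(
  steps=[
    {"dx": 0,"dy": 0,"dz": 0.2,"rx": 0,"ry": 0,"rz": 0,"gripper": 4},
    {"dx": 0,"dy": 0,"dz": 0.3,"rx": 0,"ry": 0,"rz": 0,"gripper": 4},
    {"dx": 0,"dy": 0,"dz": 0.3,"rx": 0,"ry": 0,"rz": 0,"gripper": 7.5},
    {"dx": 0,"dy": 0,"dz": 0.3,"rx": 0,"ry": 0,"rz": 0,"gripper": 7.5},
    {"dx": 0,"dy": 0,"dz": 0.3,"rx": 0,"ry": 0,"rz": 0,"gripper": 7.5},
    {"dx": 0,"dy": 0,"dz": -3,"rx": 0,"ry": 0,"rz": 0,"gripper": 7.5},
    {"dx": 0,"dy": 0,"dz": -6.5,"rx": 0,"ry": 0,"rz": 0,"gripper": 7.5},
    {"dx": 0,"dy": 0,"dz": -10,"rx": 0,"ry": 0,"rz": 0,"gripper": 7.5},
  ],
)

```text
t: 23.17
eef_pos: [0.632, 0.1462, 0.1204]
tool_rot: [0.0, 0.998, -0.065, -0.001]
contact_force: [0.9, 0.5, -0.5]
gripper_width: 0.876
finger_force: 0.0
```

Request:
move_arm(
  steps=[
    {"dx": 0,"dy": 0,"dz": -3.5,"rx": 0,"ry": 0,"rz": 0,"gripper": 7.5},
    {"dx": 0,"dy": 2,"dz": -7,"rx": 0,"ry": 0,"rz": 0,"gripper": 7.5},
    {"dx": 0,"dy": 6,"dz": -7,"rx": 0,"ry": 0,"rz": 0,"gripper": 7.5},
    {"dx": 0,"dy": 10,"dz": -7,"rx": 0,"ry": 0,"rz": 0,"gripper": 7.5},
    {"dx": 0,"dy": 14,"dz": -7,"rx": 0,"ry": 0,"rz": 0,"gripper": 7.5},
    {"dx": 0,"dy": 18,"dz": -7,"rx": 0,"ry": 0,"rz": 0,"gripper": 7.5},
    {"dx": 0,"dy": 22,"dz": -7,"rx": 0,"ry": 0,"rz": 0,"gripper": 7.5},
    {"dx": 0,"dy": 26,"dz": -7,"rx": 0,"ry": 0,"rz": 0,"gripper": 7.5},
  ],
)

```text
t: 23.83
eef_pos: [0.5986, -0.1133, 0.19]
tool_rot: [0.0, 0.998, -0.064, 0.0]
contact_force: [2.0, -0.2, 0.0]
gripper_width: 0.877
finger_force: 0.0
```

```bash
cat > j.py <<'E'
from h import *
import sys
for c in('side','top'):
  p=shot(c, (sys.argv[1]+c) if len(sys.argv)>1 else None)
  for d in eyes.trace(p,'jar0')[:5]:
      W=cloud(p,d['region']); zt=W[:,2].max(); T=W[W[:,2]>zt-.012]
      m=(T[:,:2].max(0)+T[:,:2].min(0))/2; print(c,round(d['score'],2),len(W),'top z',zt.round(3),'mid',m.round(4),'size',np.ptp(T[:,:2],axis=0).round(3),'chest',toch([*m,0]).round(0))
E
python3 j.py; python3 -c "
from h import *
goto(0,0,0)"
```

```text
side 0.62 237 top z 0.061 mid [ 0.5231 -0.4485] size [0.042 0.054] chest [  35. -619.    0.]
side 0.46 95 top z 0.3 mid [0.5436 0.3353] size [0.012 0.01 ] chest [-48. 160.   0.]
top 0.78 268 top z 0.061 mid [ 0.5249 -0.4452] size [0.045 0.041] chest [  36. -616.    0.]
top 0.67 223 top z 0.067 mid [0.6333 0.146 ] size [0.045 0.04 ] chest [ 66. -15.   0.]
t 24.03 chest mm [  65.9 -276.4  189.8] move cm [ -6.59 -27.64  18.98] turn [-0. -0.  0.] F [-0.1  0.5  0.4] w 75.1 ff 0.0
```

Request:
move_arm(
  steps=[
    {"dx": -0.4,"dy": 4,"dz": 0,"rx": 0,"ry": 0,"rz": 0,"gripper": 7.5},
    {"dx": -0.8,"dy": 8,"dz": 0,"rx": 0,"ry": 0,"rz": 0,"gripper": 7.5},
    {"dx": -1.2,"dy": 12,"dz": 0,"rx": 0,"ry": 0,"rz": 0,"gripper": 7.5},
    {"dx": -1.6,"dy": 16,"dz": 0,"rx": 0,"ry": 0,"rz": 0,"gripper": 7.5},
    {"dx": -2,"dy": 20,"dz": 0,"rx": 0,"ry": 0,"rz": 0,"gripper": 7.5},
    {"dx": -2.4,"dy": 24,"dz": 0,"rx": 0,"ry": 0,"rz": 0,"gripper": 7.5},
    {"dx": -2.8,"dy": 28,"dz": 0,"rx": 0,"ry": 0,"rz": 0,"gripper": 7.5},
    {"dx": -3,"dy": 32,"dz": 0,"rx": 0,"ry": 0,"rz": 0,"gripper": 7.5},
  ],
)

```text
t: 24.7
eef_pos: [0.5283, -0.4254, 0.1897]
tool_rot: [-0.0, 0.998, -0.064, 0.0]
contact_force: [-0.1, -1.0, 0.2]
gripper_width: 0.88
finger_force: 0.0
```

Request:
move_arm(
  steps=[
    {"dx": 0,"dy": 1.9,"dz": 0.5,"rx": 0,"ry": 0,"rz": 0,"gripper": 7.5},
    {"dx": 0,"dy": 1.9,"dz": 3,"rx": 0,"ry": 0,"rz": 0,"gripper": 7.5},
    {"dx": 0,"dy": 1.9,"dz": 6,"rx": 0,"ry": 0,"rz": 0,"gripper": 7.5},
    {"dx": 0,"dy": 1.9,"dz": 8,"rx": 0,"ry": 0,"rz": 0,"gripper": 7.5},
    {"dx": 0,"dy": 1.9,"dz": 8,"rx": 0,"ry": 0,"rz": 0,"gripper": 7.5},
    {"dx": 0,"dy": 1.9,"dz": 8,"rx": 0,"ry": 0,"rz": 0,"gripper": 7.5},
    {"dx": 0,"dy": 1.9,"dz": 8,"rx": 0,"ry": 0,"rz": 0,"gripper": 7.5},
    {"dx": 0,"dy": 1.9,"dz": 8,"rx": 0,"ry": 0,"rz": 0,"gripper": 7.5},
  ],
)

```text
t: 25.37
eef_pos: [0.527, -0.444, 0.1113]
tool_rot: [0.001, 0.998, -0.064, 0.001]
contact_force: [-0.5, -0.0, 0.3]
gripper_width: 0.879
finger_force: 0.0
```

```bash
python3 j.py; python3 -c "
from h import *
goto(36,-617,8)"
```

```text
side 0.67 101 top z 0.304 mid [0.5307 0.338 ] size [0.023 0.013] chest [-61. 161.   0.]
side 0.59 206 top z 0.063 mid [ 0.5226 -0.4456] size [0.04  0.042] chest [  34. -616.    0.]
top 0.53 232 top z 0.066 mid [0.6326 0.1461] size [0.047 0.046] chest [ 65. -15.   0.]
top 0.44 330 top z 0.108 mid [ 0.655  -0.0028] size [0.024 0.018] chest [ 107. -160.    0.]
t 25.57 chest mm [  37.4 -614.5  110.6] move cm [-0.15  0.24 10.26] turn [ 0.001 -0.001  0.003] F [ 1.2 -0.9  0.2] w 74.9 ff 0.0
```

Request:
move_arm(
  steps=[
    {"dx": -0.2,"dy": 0.2,"dz": 3,"rx": 0,"ry": 0,"rz": 0,"gripper": 7.5},
    {"dx": -0.2,"dy": 0.2,"dz": 6,"rx": 0,"ry": 0,"rz": 0,"gripper": 7.5},
    {"dx": -0.2,"dy": 0.2,"dz": 8.5,"rx": 0,"ry": 0,"rz": 0,"gripper": 7.5},
    {"dx": -0.2,"dy": 0.2,"dz": 10.2,"rx": 0,"ry": 0,"rz": 0,"gripper": 7.5},
    {"dx": -0.2,"dy": 0.2,"dz": 10.2,"rx": 0,"ry": 0,"rz": 0,"gripper": 4},
    {"dx": -0.2,"dy": 0.2,"dz": 10.2,"rx": 0,"ry": 0,"rz": 0,"gripper": 4},
    {"dx": -0.2,"dy": 0.2,"dz": 10.2,"rx": 0,"ry": 0,"rz": 0,"gripper": 4},
    {"dx": -0.2,"dy": 0.2,"dz": 10.2,"rx": 0,"ry": 0,"rz": 0,"gripper": 4},
  ],
)

```text
t: 26.23
eef_pos: [0.5243, -0.4464, 0.0093]
tool_rot: [0.001, 0.998, -0.065, 0.001]
contact_force: [-0.5, 0.1, -1.0]
gripper_width: 0.568
finger_force: 61.8
```

Request:
move_arm(
  steps=[
    {"dx": 0,"dy": 0,"dz": -4,"rx": 0,"ry": 0,"rz": 0,"gripper": 4},
    {"dx": 0,"dy": 0,"dz": -8,"rx": 0,"ry": 0,"rz": 0,"gripper": 4},
    {"dx": 0,"dy": 0,"dz": -12,"rx": 0,"ry": 0,"rz": 0,"gripper": 4},
    {"dx": 0,"dy": -2,"dz": -15.5,"rx": 0,"ry": 0,"rz": 0,"gripper": 4},
    {"dx": 0,"dy": -5.5,"dz": -17,"rx": 0,"ry": 0,"rz": 0,"gripper": 4},
    {"dx": 0,"dy": -9.5,"dz": -17,"rx": 0,"ry": 0,"rz": 0,"gripper": 4},
    {"dx": 0,"dy": -13.5,"dz": -17,"rx": 0,"ry": 0,"rz": 0,"gripper": 4},
    {"dx": 0,"dy": -17.5,"dz": -17,"rx": 0,"ry": 0,"rz": 0,"gripper": 4},
  ],
)

```text
t: 26.9
eef_pos: [0.5464, -0.2709, 0.1796]
tool_rot: [0.001, 0.998, -0.065, 0.001]
contact_force: [1.0, 0.4, -1.1]
gripper_width: 0.563
finger_force: 62.5
```

Request:
move_arm(
  steps=[
    {"dx": -0.8,"dy": -4,"dz": 0,"rx": 0,"ry": 0,"rz": 0,"gripper": 4},
    {"dx": -1.6,"dy": -8,"dz": 0,"rx": 0,"ry": 0,"rz": 0,"gripper": 4},
    {"dx": -2.4,"dy": -12,"dz": 0,"rx": 0,"ry": 0,"rz": 0,"gripper": 4},
    {"dx": -3.2,"dy": -16,"dz": 0,"rx": 0,"ry": 0,"rz": 0,"gripper": 4},
    {"dx": -4,"dy": -20,"dz": 0,"rx": 0,"ry": 0,"rz": 0,"gripper": 4},
    {"dx": -4.8,"dy": -24,"dz": 0,"rx": 0,"ry": 0,"rz": 0,"gripper": 4},
    {"dx": -5.6,"dy": -28,"dz": 0,"rx": 0,"ry": 0,"rz": 0,"gripper": 4},
    {"dx": -6.4,"dy": -32,"dz": 0,"rx": 0,"ry": 0,"rz": 0,"gripper": 4},
  ],
)

```text
t: 27.57
eef_pos: [0.5238, 0.0554, 0.179]
tool_rot: [-0.0, 0.998, -0.065, 0.001]
contact_force: [0.8, 0.1, -1.5]
gripper_width: 0.569
finger_force: 62.5
```

```bash
python3 -c "
from h import *
goto(-65,-10,16)"
```

```text
t 27.57 chest mm [ -30.7 -119.7  179. ] move cm [ -3.44 -10.97  16.3 ] turn [-0.    -0.003  0.003] F [ 0.8  0.1 -1.5] w 48.6 ff 62.5
```

Request:
move_arm(
  steps=[
    {"dx": -1.2,"dy": -3.7,"dz": 0,"rx": 0,"ry": 0,"rz": 0,"gripper": 4},
    {"dx": -2.4,"dy": -7.4,"dz": 0,"rx": 0,"ry": 0,"rz": 0,"gripper": 4},
    {"dx": -3.4,"dy": -11,"dz": 0,"rx": 0,"ry": 0,"rz": 0,"gripper": 4},
    {"dx": -3.4,"dy": -11,"dz": 2,"rx": 0,"ry": 0,"rz": 0,"gripper": 4},
    {"dx": -3.4,"dy": -11,"dz": 5,"rx": 0,"ry": 0,"rz": 0,"gripper": 4},
    {"dx": -3.4,"dy": -11,"dz": 8,"rx": 0,"ry": 0,"rz": 0,"gripper": 4},
    {"dx": -3.4,"dy": -11,"dz": 11,"rx": 0,"ry": 0,"rz": 0,"gripper": 4},
    {"dx": -3.4,"dy": -11,"dz": 13,"rx": 0,"ry": 0,"rz": 0,"gripper": 4},
  ],
)

```text
t: 28.23
eef_pos: [0.5041, 0.1672, 0.0466]
tool_rot: [-0.0, 0.998, -0.064, 0.0]
contact_force: [-0.4, -0.5, -1.2]
gripper_width: 0.567
finger_force: 62.5
```

Request:
move_arm(
  steps=[
    {"dx": 0,"dy": 0,"dz": 1.5,"rx": 0,"ry": 0,"rz": 0,"gripper": 4},
    {"dx": 0,"dy": 0,"dz": 2.5,"rx": 0,"ry": 0,"rz": 0,"gripper": 4},
    {"dx": 0,"dy": 0,"dz": 3.1,"rx": 0,"ry": 0,"rz": 0,"gripper": 4},
    {"dx": 0,"dy": 0,"dz": 3.3,"rx": 0,"ry": 0,"rz": 0,"gripper": 4},
    {"dx": 0,"dy": 0,"dz": 3.4,"rx": 0,"ry": 0,"rz": 0,"gripper": 4},
    {"dx": 0,"dy": 0,"dz": 3.4,"rx": 0,"ry": 0,"rz": 0,"gripper": 4},
    {"dx": 0,"dy": 0,"dz": 3.4,"rx": 0,"ry": 0,"rz": 0,"gripper": 7.5},
    {"dx": 0,"dy": 0,"dz": 3.4,"rx": 0,"ry": 0,"rz": 0,"gripper": 7.5},
  ],
)

```text
t: 28.9
eef_pos: [0.5048, 0.1671, 0.0143]
tool_rot: [-0.0, 0.998, -0.065, 0.001]
contact_force: [-0.1, 1.2, -0.2]
gripper_width: 0.829
finger_force: 0.0
```

Request:
move_arm(
  steps=[
    {"dx": 0,"dy": 0,"dz": 0,"rx": 0,"ry": 0,"rz": 0,"gripper": 7.5},
    {"dx": 0,"dy": 0,"dz": -3,"rx": 0,"ry": 0,"rz": 0,"gripper": 7.5},
    {"dx": 0,"dy": 0,"dz": -7,"rx": 0,"ry": 0,"rz": 0,"gripper": 7.5},
    {"dx": 0,"dy": 0,"dz": -11,"rx": 0,"ry": 0,"rz": 0,"gripper": 7.5},
    {"dx": 0,"dy": 0,"dz": -15,"rx": 0,"ry": 0,"rz": 0,"gripper": 5},
    {"dx": 0,"dy": 0,"dz": -19,"rx": 0,"ry": 0,"rz": 0,"gripper": 3.5},
    {"dx": 0,"dy": 0,"dz": -23,"rx": 0,"ry": 0,"rz": 0,"gripper": 3.5},
    {"dx": 0,"dy": 0,"dz": -27,"rx": 0,"ry": 0,"rz": 0,"gripper": 3.5},
  ],
)

```text
t: 29.57
eef_pos: [0.5037, 0.1669, 0.286]
tool_rot: [-0.0, 0.998, -0.065, 0.0]
contact_force: [1.8, -0.7, -0.2]
gripper_width: 0.405
finger_force: 0.0
```

```bash
python3 j.py c; python3 -c "
from h import *
goto(-70,159,340); flap('top')"
```

```text
side 0.59 97 top z 0.302 mid [0.5377 0.3363] size [0.023 0.016] chest [-54. 161.   0.]
side 0.5 273 top z 0.286 mid [0.4685 0.3407] size [0. 0.] chest [-123.  156.    0.]
side 0.18 3436 top z 0.304 mid [0.523  0.3387] size [0.109 0.025] chest [-69. 161.   0.]
top 0.5 228 top z 0.065 mid [0.6327 0.1433] size [0.047 0.04 ] chest [ 66. -18.   0.]
t 29.77 chest mm [-64.4 -11.5 284.9] move cm [ -0.5  -17.05  -5.5 ] turn [-0.001 -0.003  0.003] F [-0.8  0.4 -1.3] w 35.4 ff 0.0
flap n [ 0.014 -0.965  0.261] angle 1.307 rng [[-136.0, 102.0, 90.0], [-63.0, 140.0, 228.0]]
```

View pics/cside.png

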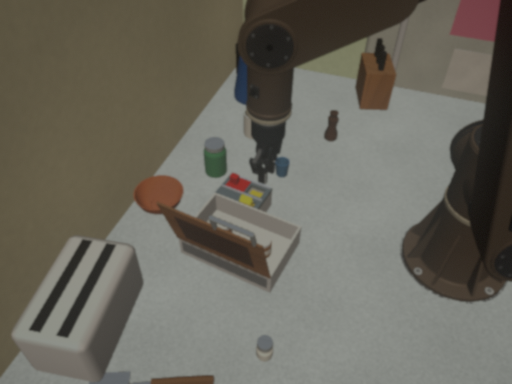

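Both jars are inside the chest, the counter is clear of medicines, and the flap stands at about 1.84 rad with its handle at chest (−70, 159, 300). Going up and over to cage the handle.

Request:
move_arm(
  steps=[
    {"dx": 0,"dy": 0,"dz": -3,"rx": 0,"ry": 0,"rz": 0,"gripper": 3},
    {"dx": 0,"dy": -1,"dz": -6,"rx": 0,"ry": 0,"rz": 0,"gripper": 3},
    {"dx": -0.5,"dy": -4.5,"dz": -6.5,"rx": 0,"ry": 0,"rz": 0,"gripper": 3},
    {"dx": -0.5,"dy": -8,"dz": -6.5,"rx": 0,"ry": 0,"rz": 0,"gripper": 3},
    {"dx": -0.5,"dy": -11.5,"dz": -6.5,"rx": 0,"ry": 0,"rz": 0,"gripper": 3},
    {"dx": -0.5,"dy": -15,"dz": -6.5,"rx": 0,"ry": 0,"rz": 0,"gripper": 3},
    {"dx": -0.5,"dy": -17,"dz": -6.5,"rx": 0,"ry": 0,"rz": 0,"gripper": 3},
    {"dx": -0.5,"dy": -17,"dz": -6.5,"rx": 0,"ry": 0,"rz": 0,"gripper": 3},
  ],
)

```text
t: 30.53
eef_pos: [0.5207, 0.3397, 0.3459]
tool_rot: [0.0, 0.998, -0.063, -0.001]
contact_force: [-0.3, -0.2, 0.6]
gripper_width: 0.354
finger_force: 0.0
```

Request:
move_arm(
  steps=[
    {"dx": 0,"dy": 0,"dz": 1,"rx": 0,"ry": 0,"rz": 0,"gripper": 3},
    {"dx": 0,"dy": 0,"dz": 2.5,"rx": 0,"ry": 0,"rz": 0,"gripper": 3},
    {"dx": 0,"dy": 0,"dz": 4,"rx": 0,"ry": 0,"rz": 0,"gripper": 3},
    {"dx": 0,"dy": 0,"dz": 5.5,"rx": 0,"ry": 0,"rz": 0,"gripper": 3},
    {"dx": 0,"dy": 0,"dz": 6.5,"rx": 0,"ry": 0,"rz": 0,"gripper": 3},
    {"dx": 0,"dy": 0,"dz": 7.2,"rx": 0,"ry": 0,"rz": 0,"gripper": 3},
    {"dx": 0,"dy": 0,"dz": 7.2,"rx": 0,"ry": 0,"rz": 0,"gripper": 3},
    {"dx": 0,"dy": 0,"dz": 7.2,"rx": 0,"ry": 0,"rz": 0,"gripper": 3},
  ],
)

```text
t: 31.2
eef_pos: [0.5212, 0.3358, 0.2763]
tool_rot: [0.0, 0.998, -0.065, -0.0]
contact_force: [0.1, -0.1, 0.2]
gripper_width: 0.35
finger_force: 0.0
```

Run:
```python
from h import *
goto(-70,157,275)
p=shot('side')
for n in ('flap_handle','flap'):
  for d in eyes.trace(p,n)[:1]:
    X=toch(cloud(p,d['region'])); B=X[X[:,2]>285]; print(n,len(B),B.mean(0).round(1),np.percentile(B,[3,97],axis=0).round(0).tolist())
u,v=map(int,proj(p,sense()['eef_pos']))
im=cv2.cvtColor(p['frame'],cv2.COLOR_RGB2BGR)[v-30:v+30,u-40:u+40]
cv2.imwrite('pics/s12.png',cv2.resize(im,(600,450),interpolation=cv2.INTER_CUBIC))
```

```text
t 31.2 chest mm [-70.2 157.9 276.3] move cm [0.02 0.09 0.13] turn [0.    0.    0.002] F [ 0.1 -0.1  0.2] w 29.9 ff 0.0
flap_handle 137 [-98.7 163.8 297.9] [[-122.0, 156.0, 287.0], [-76.0, 178.0, 303.0]]
flap 154 [-93.4 165.8 299.8] [[-122.0, 157.0, 286.0], [-19.0, 204.0, 335.0]]
```

View pics/s12.png

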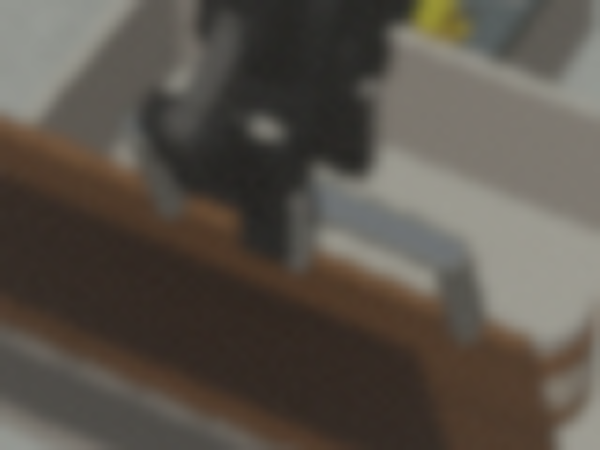

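The near finger stands in front of the bar at (275,230), so it is caged. Swinging it back.

Request:
move_arm(
  steps=[
    {"dx": 0,"dy": 2,"dz": -0.4,"rx": 0,"ry": 0,"rz": 0,"gripper": 2.6},
    {"dx": 0,"dy": 4.3,"dz": -0.8,"rx": 0,"ry": 0,"rz": 0,"gripper": 2.6},
    {"dx": 0,"dy": 6,"dz": -0.8,"rx": 0,"ry": 0,"rz": 0,"gripper": 2.6},
    {"dx": 0,"dy": 7.8,"dz": -0.8,"rx": 0,"ry": 0,"rz": 0,"gripper": 2.6},
    {"dx": 0,"dy": 9.5,"dz": -0.5,"rx": 0,"ry": 0,"rz": 0,"gripper": 2.6},
    {"dx": 0,"dy": 11.2,"dz": -0.2,"rx": 0,"ry": 0,"rz": 0,"gripper": 2.6},
    {"dx": 0,"dy": 13,"dz": 0.3,"rx": 0,"ry": 0,"rz": 0,"gripper": 2.6},
    {"dx": 0,"dy": 14.6,"dz": 0.8,"rx": 0,"ry": 0,"rz": 0,"gripper": 2.6},
  ],
)

```text
t: 32.02
eef_pos: [0.5024, 0.1903, 0.2689]
tool_rot: [-0.0, 0.998, -0.065, 0.001]
contact_force: [0.3, -0.1, 0.2]
gripper_width: 0.302
finger_force: 0.2
```

Request:
move_arm(
  steps=[
    {"dx": 0,"dy": 1.5,"dz": 0.7,"rx": 0,"ry": 0,"rz": 0,"gripper": 2.6},
    {"dx": 0,"dy": 3.1,"dz": 1.5,"rx": 0,"ry": 0,"rz": 0,"gripper": 2.6},
    {"dx": 0,"dy": 4.6,"dz": 2.4,"rx": 0,"ry": 0,"rz": 0,"gripper": 2.6},
    {"dx": 0,"dy": 6,"dz": 3.4,"rx": 0,"ry": 0,"rz": 0,"gripper": 2.6},
    {"dx": 0,"dy": 7.3,"dz": 4.6,"rx": 0,"ry": 0,"rz": 0,"gripper": 2.6},
    {"dx": 0,"dy": 8.5,"dz": 5.8,"rx": 0,"ry": 0,"rz": 0,"gripper": 2.6},
    {"dx": 0,"dy": 8.5,"dz": 5.8,"rx": 0,"ry": 0,"rz": 0,"gripper": 0.5},
    {"dx": 0,"dy": 8.5,"dz": 5.8,"rx": 0,"ry": 0,"rz": 0,"gripper": 0.5},
  ],
)

```text
t: 32.68
eef_pos: [0.4906, 0.1066, 0.2105]
tool_rot: [0.0, 0.998, -0.065, -0.001]
contact_force: [-6.6, -1.1, 2.3]
gripper_width: 0.113
finger_force: 58.4
```

Request:
move_arm(
  steps=[
    {"dx": 0,"dy": 0,"dz": 0,"rx": 0,"ry": 0,"rz": 0,"gripper": 0.5},
    {"dx": 0,"dy": 0,"dz": 0,"rx": 0,"ry": 0,"rz": 0,"gripper": 0.5},
    {"dx": 0,"dy": 0,"dz": 0,"rx": 0,"ry": 0,"rz": 0,"gripper": 0.5},
    {"dx": 0,"dy": 0,"dz": 0,"rx": 0,"ry": 0,"rz": 0,"gripper": 0.5},
    {"dx": 0,"dy": 0,"dz": 0,"rx": 0,"ry": 0,"rz": 0,"gripper": 0.5},
    {"dx": 0,"dy": 0,"dz": 0,"rx": 0,"ry": 0,"rz": 0,"gripper": 0.5},
    {"dx": 0,"dy": 0,"dz": 0,"rx": 0,"ry": 0,"rz": 0,"gripper": 0.5},
    {"dx": 0,"dy": 0,"dz": 0,"rx": 0,"ry": 0,"rz": 0,"gripper": 0.5},
  ],
)

```text
t: 33.35
eef_pos: [0.4908, 0.1075, 0.2114]
tool_rot: [0.0, 0.998, -0.064, -0.0]
contact_force: [-6.1, -4.8, 5.3]
gripper_width: 0.116
finger_force: 58.7
```

Run:
```python
from h import *
goto(-70,-75,210); flap('side')
```

```text
t 33.35 chest mm [-70.3 -72.4 211.4] move cm [0.03 0.26 0.14] turn [0.    0.001 0.003] F [-6.1 -4.8  5.3] w 9.9 ff 58.7
flap n [0.007 0.684 0.729] angle -0.754 rng [[-137.0, -68.0, 73.0], [137.0, 100.0, 232.0]]
```

Request:
move_arm(
  steps=[
    {"dx": 0,"dy": 1.2,"dz": 1.3,"rx": 0,"ry": 0,"rz": 0,"gripper": 0.5},
    {"dx": 0,"dy": 2.3,"dz": 2.8,"rx": 0,"ry": 0,"rz": 0,"gripper": 0.5},
    {"dx": 0,"dy": 3.2,"dz": 4.3,"rx": 0,"ry": 0,"rz": 0,"gripper": 0.5},
    {"dx": 0,"dy": 4,"dz": 5.8,"rx": 0,"ry": 0,"rz": 0,"gripper": 0.5},
    {"dx": 0,"dy": 4.7,"dz": 7.4,"rx": 0,"ry": 0,"rz": 0,"gripper": 0.5},
    {"dx": 0,"dy": 5.3,"dz": 9,"rx": 0,"ry": 0,"rz": 0,"gripper": 0.5},
    {"dx": 0,"dy": 5.8,"dz": 11.2,"rx": 0,"ry": 0,"rz": 0,"gripper": 0.5},
    {"dx": 0,"dy": 6.1,"dz": 13,"rx": 0,"ry": 0,"rz": 0,"gripper": 0.5},
  ],
)

```text
t: 34.12
eef_pos: [0.4818, 0.0459, 0.0799]
tool_rot: [0.001, 0.998, -0.064, -0.001]
contact_force: [-8.8, -11.5, 4.1]
gripper_width: 0.119
finger_force: 64.0
```

Run:
```python
from h import *
goto(-70,-137,52); flap('side')
```

```text
t 34.12 chest mm [ -71.1 -134.6   79.9] move cm [0.12 0.24 2.79] turn [0.001 0.003 0.003] F [ -8.8 -11.5   4.1] w 10.2 ff 64.0
flap n [0.001 0.131 0.991] angle -0.132 rng [[-137.0, -131.0, 75.0], [137.0, 101.0, 109.0]]
```

Request:
move_arm(
  steps=[
    {"dx": 0,"dy": 0,"dz": 0.7,"rx": 0,"ry": 0,"rz": 0,"gripper": 0.5},
    {"dx": 0,"dy": 0.1,"dz": 1.4,"rx": 0,"ry": 0,"rz": 0,"gripper": 0.5},
    {"dx": 0,"dy": 0.1,"dz": 2.1,"rx": 0,"ry": 0,"rz": 0,"gripper": 0.5},
    {"dx": 0,"dy": 0.1,"dz": 2.6,"rx": 0,"ry": 0,"rz": 0,"gripper": 0.5},
    {"dx": 0,"dy": 0.1,"dz": 3,"rx": 0,"ry": 0,"rz": 0,"gripper": 0.5},
    {"dx": 0,"dy": 0.1,"dz": 3.3,"rx": 0,"ry": 0,"rz": 0,"gripper": 0.5},
    {"dx": 0,"dy": 0.1,"dz": 3.4,"rx": 0,"ry": 0,"rz": 0,"gripper": 0.5},
    {"dx": 0,"dy": 0.1,"dz": 3.4,"rx": 0,"ry": 0,"rz": 0,"gripper": 0.5},
  ],
)

```text
t: 34.88
eef_pos: [0.4817, 0.0439, 0.0483]
tool_rot: [0.001, 0.998, -0.064, -0.001]
contact_force: [-22.9, -41.1, 54.0]
gripper_width: 0.119
finger_force: 71.5
```

Run:
```python
from h import *
goto(-70,-137,52); p=flap('side')
f=p['frame'].astype(int); yl=(f[...,0]>110)&(f[...,1]>110)&(f[...,2]<70)
Y=toch(cloud(p,yl)); Y=Y[(abs(Y[:,0]-36)<60)&(abs(Y[:,1]+130)<60)]
P=Y[Y[:,2]>75]; print('barb',len(P),P.mean(0).round(1),P.min(0).round(),P.max(0).round())
```

```text
t 34.88 chest mm [ -70.9 -136.6   48.3] move cm [ 0.09  0.04 -0.37] turn [0.003 0.003 0.004] F [-22.9 -41.1  54. ] w 10.2 ff 71.5
flap n [-0.     0.003  1.   ] angle -0.003 rng [[-137.0, -132.0, 74.0], [136.0, 101.0, 84.0]]
barb 90 [ 35.4 -97.8  91.5] [  17. -110.   79.] [ 55. -89. 101.]
```

Request:
move_arm(
  steps=[
    {"dx": 0,"dy": -0.2,"dz": -0.2,"rx": 0,"ry": 0,"rz": 0,"gripper": 0.5},
    {"dx": 0,"dy": -0.3,"dz": -0.3,"rx": 0,"ry": 0,"rz": 0,"gripper": 0.5},
    {"dx": 0,"dy": -0.3,"dz": -0.3,"rx": 0,"ry": 0,"rz": 0,"gripper": 2.6},
    {"dx": 0,"dy": -0.3,"dz": -0.3,"rx": 0,"ry": 0,"rz": 0,"gripper": 2.6},
    {"dx": 0,"dy": -0.3,"dz": -0.3,"rx": 0,"ry": 0,"rz": 0,"gripper": 2.6},
    {"dx": 0,"dy": -0.3,"dz": -3,"rx": 0,"ry": 0,"rz": 0,"gripper": 2.6},
    {"dx": 0,"dy": -0.3,"dz": -6.5,"rx": 0,"ry": 0,"rz": 0,"gripper": 2.6},
    {"dx": 0,"dy": -0.3,"dz": -10,"rx": 0,"ry": 0,"rz": 0,"gripper": 4.5},
  ],
)

```text
t: 35.65
eef_pos: [0.4837, 0.0493, 0.1477]
tool_rot: [-0.0, 0.998, -0.064, -0.001]
contact_force: [1.4, -0.1, 0.9]
gripper_width: 0.429
finger_force: 0.0
```

Run:
```python
from h import *
p=flap('side')
W=toch(cloud(p,eyes.trace(p,'shutter')[0]['region'])); G=W[W[:,2]>98]; print('grip',len(G),G.mean(0).round(1),np.percentile(W,[2,98],axis=0).round(0).tolist())
goto(107,-159,140)
```

```text
flap n [-0.001  0.016  1.   ] angle -0.016 rng [[-138.0, -136.0, 74.0], [137.0, 101.0, 86.0]]
grip 49 [ 104.4 -158.5  104.5] [[66.0, -185.0, 74.0], [125.0, -136.0, 108.0]]
t 35.8 chest mm [ -67.1 -130.6  149.4] move cm [17.4   2.9   1.05] turn [-0.001 -0.006  0.003] F [ 0.3 -0.5 -1.1] w 44.9 ff 0.0
```

Request:
move_arm(
  steps=[
    {"dx": 3.5,"dy": 0.6,"dz": -1,"rx": 0,"ry": 0,"rz": 0,"gripper": 4.5},
    {"dx": 7,"dy": 1.2,"dz": -1,"rx": 0,"ry": 0,"rz": 0,"gripper": 4.5},
    {"dx": 10.5,"dy": 1.8,"dz": -1,"rx": 0,"ry": 0,"rz": 0,"gripper": 4.5},
    {"dx": 14,"dy": 2.4,"dz": -1,"rx": 0,"ry": 0,"rz": 0,"gripper": 4.5},
    {"dx": 17.3,"dy": 2.9,"dz": -1,"rx": 0,"ry": 0,"rz": 0,"gripper": 4.5},
    {"dx": 17.3,"dy": 2.9,"dz": 0,"rx": 0,"ry": 0,"rz": 0,"gripper": 4.5},
    {"dx": 17.3,"dy": 2.9,"dz": 1,"rx": 0,"ry": 0,"rz": 0,"gripper": 4.5},
    {"dx": 17.3,"dy": 2.9,"dz": 2.5,"rx": 0,"ry": 0,"rz": 0,"gripper": 4.5},
  ],
)

```text
t: 36.47
eef_pos: [0.6512, -0.0019, 0.1204]
tool_rot: [-0.0, 0.998, -0.064, -0.0]
contact_force: [0.4, 0.5, -0.1]
gripper_width: 0.524
finger_force: 0.0
```

Run:
```python
from h import *
goto(107,-159,80)
```

```text
t 36.47 chest mm [ 103.1 -159.7  120.4] move cm [ 0.39 -0.07  4.03] turn [-0.     0.001  0.003] F [ 0.4  0.5 -0.1] w 44.7 ff 0.0
```

Request:
move_arm(
  steps=[
    {"dx": 0.2,"dy": -0.1,"dz": 1,"rx": 0,"ry": 0,"rz": 0,"gripper": 4.5},
    {"dx": 0.2,"dy": -0.1,"dz": 2,"rx": 0,"ry": 0,"rz": 0,"gripper": 4.5},
    {"dx": 0.2,"dy": -0.1,"dz": 3,"rx": 0,"ry": 0,"rz": 0,"gripper": 4.5},
    {"dx": 0.2,"dy": -0.1,"dz": 3.6,"rx": 0,"ry": 0,"rz": 0,"gripper": 4.5},
    {"dx": 0.2,"dy": -0.1,"dz": 3.6,"rx": 0,"ry": 0,"rz": 0,"gripper": 1},
    {"dx": 0.2,"dy": -0.1,"dz": 3.6,"rx": 0,"ry": 0,"rz": 0,"gripper": 1},
    {"dx": 0.2,"dy": -0.1,"dz": 3.6,"rx": 0,"ry": 0,"rz": 0,"gripper": 1},
    {"dx": 0.2,"dy": -0.1,"dz": 3.6,"rx": 0,"ry": 0,"rz": 0,"gripper": 1},
  ],
)

```text
t: 37.13
eef_pos: [0.6535, -0.0022, 0.0859]
tool_rot: [0.0, 0.998, -0.065, -0.0]
contact_force: [-1.6, -4.3, -4.7]
gripper_width: 0.21
finger_force: 59.0
```

Request:
move_arm(
  steps=[
    {"dx": -1,"dy": 0,"dz": 0,"rx": 0,"ry": 0,"rz": 0,"gripper": 1},
    {"dx": -2,"dy": 0,"dz": 0,"rx": 0,"ry": 0,"rz": 0,"gripper": 1},
    {"dx": -3,"dy": 0,"dz": 0,"rx": 0,"ry": 0,"rz": 0,"gripper": 1},
    {"dx": -4,"dy": 0,"dz": 0,"rx": 0,"ry": 0,"rz": 0,"gripper": 1},
    {"dx": -5,"dy": 0,"dz": 0,"rx": 0,"ry": 0,"rz": 0,"gripper": 1},
    {"dx": -5.7,"dy": 0,"dz": 0,"rx": 0,"ry": 0,"rz": 0,"gripper": 1},
    {"dx": -6.1,"dy": 0,"dz": 0,"rx": 0,"ry": 0,"rz": 0,"gripper": 1},
    {"dx": -6.3,"dy": 0,"dz": 0,"rx": 0,"ry": 0,"rz": 0,"gripper": 1},
  ],
)

```text
t: 37.8
eef_pos: [0.5936, 0.0064, 0.0861]
tool_rot: [-0.0, 0.998, -0.064, 0.003]
contact_force: [21.3, -3.1, -19.8]
gripper_width: 0.214
finger_force: 59.5
```

Request:
move_arm(
  steps=[
    {"dx": 0.1,"dy": 0,"dz": 0,"rx": 0,"ry": 0,"rz": 0,"gripper": 1},
    {"dx": 0.2,"dy": 0,"dz": 0,"rx": 0,"ry": 0,"rz": 0,"gripper": 4.5},
    {"dx": 0.2,"dy": 0,"dz": 0,"rx": 0,"ry": 0,"rz": 0,"gripper": 4.5},
    {"dx": 0.2,"dy": 0,"dz": 0,"rx": 0,"ry": 0,"rz": 0,"gripper": 4.5},
    {"dx": 0.2,"dy": 0,"dz": -1.5,"rx": 0,"ry": 0,"rz": 0,"gripper": 4.5},
    {"dx": 0.2,"dy": 0,"dz": -5,"rx": 0,"ry": 0,"rz": 0,"gripper": 4.5},
    {"dx": 0.2,"dy": 0,"dz": -9,"rx": 0,"ry": 0,"rz": 0,"gripper": 4.5},
    {"dx": 0.2,"dy": 3,"dz": -12,"rx": 0,"ry": 0,"rz": 0,"gripper": 4.5},
  ],
)

```text
t: 38.47
eef_pos: [0.5899, -0.02, 0.2076]
tool_rot: [-0.001, 0.998, -0.063, 0.001]
contact_force: [2.1, -0.1, 0.6]
gripper_width: 0.527
finger_force: 0.0
```

Request:
move_arm(
  steps=[
    {"dx": 0,"dy": 3,"dz": -1,"rx": 0,"ry": 0,"rz": 0,"gripper": 4.5},
    {"dx": 0,"dy": 6,"dz": -2,"rx": 0,"ry": 0,"rz": 0,"gripper": 4.5},
    {"dx": 0,"dy": 9,"dz": -3,"rx": 0,"ry": 0,"rz": 0,"gripper": 4.5},
    {"dx": 0,"dy": 12,"dz": -3,"rx": 0,"ry": 0,"rz": 0,"gripper": 4.5},
    {"dx": 0,"dy": 15,"dz": -3,"rx": 0,"ry": 0,"rz": 0,"gripper": 4.5},
    {"dx": 0,"dy": 15,"dz": -3,"rx": 0,"ry": 0,"rz": 0,"gripper": 4.5},
    {"dx": 0,"dy": 15,"dz": -3,"rx": 0,"ry": 0,"rz": 0,"gripper": 4.5},
    {"dx": 0,"dy": 15,"dz": -3,"rx": 0,"ry": 0,"rz": 0,"gripper": 4.5},
  ],
)

```text
t: 39.13
eef_pos: [0.5698, -0.1715, 0.2349]
tool_rot: [-0.0, 0.998, -0.065, -0.0]
contact_force: [-0.0, 0.0, 0.4]
gripper_width: 0.525
finger_force: 0.0
```

Run:
```python
from h import *
p=flap('side','side13')
W=toch(cloud(p,eyes.trace(p,'shutter')[0]['region'])); G=W[W[:,2]>98]; print('grip',len(G),G.mean(0).round(1),np.percentile(W,[2,98],axis=0).round(0).tolist())
for n in('jar0','carton0'): print([(d['centre'],d['score']) for d in eyes.find_in(p,n)])
u,v=map(int,proj(p,CH+Rc@[.02,-.09,.08]))
im=cv2.cvtColor(p['frame'],cv2.COLOR_RGB2BGR)[v-60:v+60,u-80:u+80]
cv2.imwrite('pics/s13.png',cv2.resize(im,(800,600),interpolation=cv2.INTER_CUBIC))
```

```text
flap n [-0.001  0.011  1.   ] angle -0.011 rng [[-138.0, -133.0, 75.0], [137.0, 101.0, 85.0]]
grip 47 [  45.  -157.7  104.3] [[7.0, -186.0, 74.0], [62.0, -136.0, 108.0]]
[]
[]
```

View pics/s13.png

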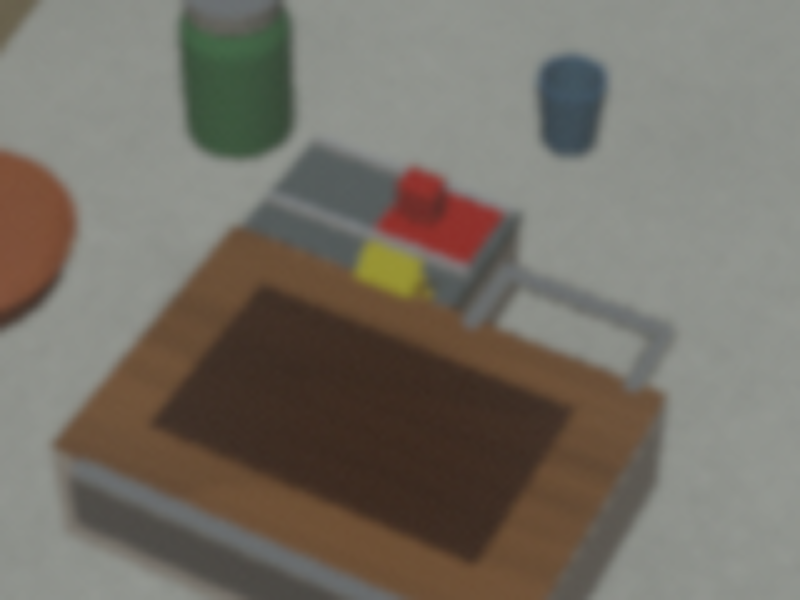

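The flap is shut with the yellow barb over its edge at (390,268). The shutter is back over the gap at (440,220), and its grip travelled 59–60 mm to the stop. Handing in.

```bash
python3 -c "
from h import *
print(r.close_job())"
```

```text
the job is handed in; nothing more can be done
None
```

I put both amber jars upright on the chest floor, shut the flap with the hook over its edge, slid the shutter fully back over the gap, and handed the job in; no cartons were on the counter.

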